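# Rack pivot pins lead-end to the gate and latch the magazine

### The arm

A 7-joint arm with a two-finger parallel gripper is mounted at the origin on a cart in front of the work surface, level with it; the furniture and walls round the work are solid. World frame = base frame: x ahead of the robot, y to its left, z up, the work surface at z = 0. Lengths are in m, angles in degrees, forces in N, time in s.
With the tool pointing down it reaches from about 0.35 to 0.9 m from the base axis. Payload 19.9 kg.
Tool frame: the origin (TCP) lies at the very end of the fingers, on their centre line; the grasp point (between the pads) lies 19 mm behind it (manip.grip_depth is the distance from the TCP to the grasp point, in m); z points along the fingers, y is the direction in which the jaws open and shut (so a half turn about z gives the same grasp; the last joint's range is limited). The gripper opens to 94 mm and grips with 3 to 60 N. Pads are 16 mm wide; open, the fingers measure 119 mm over their backs; the gripper's body (75 mm by 177 mm) begins 78 mm behind the grasp point.
Start: joints at [-70.904, 23.915, -0.59, 92.452, 0.269, 63.638, -3.037], TCP at [0.229, 0.582, 0.205] pointing down, gripper open.
Joint ranges: [-161.28, 161.28], [-22.2, 115.67], [-73.04, 71.86], [3.21, 147.25], [-68.34, 248.33], [10.77, 114.83], [-161.83, 161.83]. Speed limits (degrees/s): [108.29, 108.29, 136.94, 136.94, 172.46, 172.46, 172.46].

### API

Orientations are given as a 3x3 rotation matrix whose columns are the frame's x, y, z axes.
In Python, from bench import manip gives the robot as it stands.
- The arm moves only by the tool send_rows, never from a script. Its argument "targets" is a list of rows, each a list of 2 entries, a list of its own where there are three numbers: the shift along the tool's x, y, z scaled (see below), then the turn about the tool's z scaled (see below). In form: [[[x, y, z], yaw], ...]. A call has 1 to 10 rows; each row is the pose to reach, as a shift and turn from the pose commanded when the call began, along the tool's axes at that moment; what a row does not reach only later rows make up. The controller multiplies each number of a shift by 50 cm and each number of a turn by 60 degrees. A row lasts 1/8 s, in which the tool goes at most 62.5 mm and 10.7 degrees, less where a joint would pass 70% of its speed; a pose out of reach is approached as far as the arm can. A call with a number of a shift or a turn outside -1 to 1 is refused whole. A call with a gripper value outside its range is refused whole. "fingers" is the opening, from 0 (shut) to 1 (fully open), set as the call begins (left out, the last holds). The fingers move at their own pace and stop on an object; "grip_force" is the grip in N (left out, the last holds). Time passes only in rows, so rows that repeat a pose let the fingers close. It gives the time, the measured TCP pose, the force and the opening at its end, in the units of the state.
- manip.get_obs(): the state, without advancing time (a new reading comes with each control period).
- manip.read_camera(name): name is "side" or "top"; returns (picture, depth): 480x640x3 uint8, blue, green, red; 480x640 float32, m along the optical axis (not along the pixel's ray), 0 where there is no reading.
- manip.get_calibration(name): a dict with "fx", "fy", "cx", "cy" (pixels), "camera_from_world" (4x4, takes a point from world to camera coordinates). Camera axes: x right, y down, z forward; pixel columns grow to the right and rows downward; lengths in m; the calibration is good to about 2 mm. A picture is of the moment at which its call begins. get_calibration takes no time and is no camera call.
- manip.job_done(): hands the job in, once; it reports no verdict.
The state is a dict: "clock": time; "q": joint angles; "joint_vel": joint speeds; "joint_torque": joint torques, N m; "ee_pos": TCP position; "ee_rot": TCP orientation; "wrist_force": force on the tool from outside, world axes, zero at the start; "torque": the same for the moment, N m; "gripper_width": finger opening in m.
Only numpy, scipy, OpenCV 4.12 (cv2) and the standard library are available. Lean on these libraries where they do the work, as an engineer would, in place of code of your own. Each camera call takes 0.05 s, during which the arm holds its last target.

### The job

Load every loose pivot pin into the magazine rack, one to a cradle and seated down in it, all with their chamfered lead-in end towards the yellow gate; if you cannot see which end is chamfered, the bore of the gauge block tells it by feel, since a chamfered end noses into it and a square end stops at its mouth. Once all the pins are in, push the gate fully shut until the red spring catch clicks up behind its lug. Leave the other things on the table alone.

Things in the scene. Friction and masses are not known exactly. Their poses are not given: they have to be found in the camera images.
- pin_1: loose steel pivot pin, 90 mm long, 120 g, lying flat: square body 20 x 20 x 50 mm, at each end a round journal 18 mm across and 20 mm long. One end is cut square, the other chamfered (cone from 18 to 10 mm over the last 6 mm). Origin at the pin's centre, x along the pin; which way x points says nothing: the chamfer is at +x on some pins, at -x on others
- pin_2: loose steel pivot pin, 90 mm long, 120 g, lying flat: square body 20 x 20 x 50 mm, at each end a round journal 18 mm across and 20 mm long. One end is cut square, the other chamfered (cone from 18 to 10 mm over the last 6 mm). Origin at the pin's centre, x along the pin; which way x points says nothing: the chamfer is at +x on some pins, at -x on others
- pin_3: loose steel pivot pin, 90 mm long, 120 g, lying flat: square body 20 x 20 x 50 mm, at each end a round journal 18 mm across and 20 mm long. One end is cut square, the other chamfered (cone from 18 to 10 mm over the last 6 mm). Origin at the pin's centre, x along the pin; which way x points says nothing: the chamfer is at +x on some pins, at -x on others
- pin_4: loose steel pivot pin, 90 mm long, 120 g, lying flat: square body 20 x 20 x 50 mm, at each end a round journal 18 mm across and 20 mm long. One end is cut square, the other chamfered (cone from 18 to 10 mm over the last 6 mm). Origin at the pin's centre, x along the pin; which way x points says nothing: the chamfer is at +x on some pins, at -x on others
- pin_5: loose steel pivot pin, 90 mm long, 120 g, lying flat: square body 20 x 20 x 50 mm, at each end a round journal 18 mm across and 20 mm long. One end is cut square, the other chamfered (cone from 18 to 10 mm over the last 6 mm). Origin at the pin's centre, x along the pin; which way x points says nothing: the chamfer is at +x on some pins, at -x on others
- gauge: fixed aluminium gauge block on a grey foot (60 x 100 x 10 mm): block 24 mm thick (x from -12 to +12 mm), 70 mm wide (y), 84 mm high. Origin at the centre of the block's underside, z up; its flat front face, the plane x = -12 mm, carries the bore and can serve as a reference beside it
- gauge_bore (a point): centre of the bore's mouth in the gauge's front face, 60 mm above the table. The bore is level, 16 mm across, runs right through along the gauge's x and is entered towards its +x. A pin pushed in level and on centre: its chamfered end goes about 4.5 mm in before the cone jams, its square end stops at the face (0 mm). 5 N of push is ample
- rack: fixed magazine rack; origin on the table below the middle of the cradles, z up. Base plate 6 mm thick, x -76 to +52 mm, y +-136 mm. Two notched rails along y, 8 mm thick, at x = -35 and +35 mm; their rounded teeth (tops 54 mm up) leave four cradles, 22 mm wide at the bottom. The gate is on the -x side, so chamfered ends point to the rack's -x
- cradle_1 (a point): cradle 1 of 4, at the rack's x = 0, y = -84 mm, 40 mm above the table: where the centre of a seated pin lies, its axis along the rack's x, journals in the rails' notches, square body between the rails (which leave it 6 mm of play either way along x)
- cradle_2 (a point): cradle 2 of 4, at the rack's x = 0, y = -28 mm, 40 mm above the table: where the centre of a seated pin lies, its axis along the rack's x, journals in the rails' notches, square body between the rails (which leave it 6 mm of play either way along x)
- cradle_3 (a point): cradle 3 of 4, at the rack's x = 0, y = 28 mm, 40 mm above the table: where the centre of a seated pin lies, its axis along the rack's x, journals in the rails' notches, square body between the rails (which leave it 6 mm of play either way along x)
- cradle_4 (a point): cradle 4 of 4, at the rack's x = 0, y = 84 mm, 40 mm above the table: where the centre of a seated pin lies, its axis along the rack's x, journals in the rails' notches, square body between the rails (which leave it 6 mm of play either way along x)
- rack_front (a point): point at the gate, at the rack's x = -60 mm, y = 0, 40 mm above the table: the side to which chamfered ends point
- gate (a joint): the yellow gate, a bar with four upright tabs that slides along the rack's y in front of the pins' ends: 0 m = fully open, grows towards the rack's +y, 0.036 m = end stop. Starts between 0 and 0.008. Stays where it is left; friction about 3 N, and some 5 N more while its lug rides over the catch (about 0.008 to 0.032 m)
- gate_handle (a point): middle of the black cap on the gate's upright handle post at the gate's -y end, 66 mm above the table; it moves with the gate. The cap is 18 (x) x 16 (y) x 20 mm high, its top 76 mm above the table; the post below is 14 (x) x 12 (y) mm. Push its -y side towards the rack's +y, or pinch it
- catch (a joint): red spring catch, an 8 mm round plunger at the rack's x = -66, y = +116 mm: 0 m = up, about 0.006 m = pressed down by the gate's lug. It springs back to 0 behind the lug when the gate has passed 0.032 m, and then holds the gate shut
- usb_stick: green memory stick, 18 x 53 x 8 mm (bystander, to be left alone); origin at the centre of its underside
- driver_0: small blue precision screwdriver, 112 mm long, 12 mm thick (bystander, to be left alone); origin at the centre of its underside
- battery_silver: silver AA cell lying down, 50 x 14 mm (bystander, to be left alone); origin at the centre of its underside
Things that resemble listed ones, but are neither listed nor needed, are in the scene too. What is shaped like the pin_2 but blue is not meant.

How it is judged (in metres and radians):
On the way, in this order (a step that is already met when the one before it is completed fails the run):
1. every pin lies seated in a cradle, chamfered end towards the gate, while the gate is still open (z of pin_1 in the frame of rack between 0.0355 and 0.0445 m and x of pin_1 in the frame of rack between -0.009 and 0.009 m and y of pin_1 in the frame of rack between -0.1 and 0.1 m and angle between the x axis of each of pin_1, pin_2, pin_3, pin_4, pin_5 and the x axis of rack, either way round below 0.15 rad and x of each of pin_1_chamfered_end, pin_2_chamfered_end, pin_3_chamfered_end, pin_4_chamfered_end, pin_5_chamfered_end in the frame of rack below -0.02 m and z of pin_2 in the frame of rack between 0.0355 and 0.0445 m and x of pin_2 in the frame of rack between -0.009 and 0.009 m and y of pin_2 in the frame of rack between -0.1 and 0.1 m and z of pin_3 in the frame of rack between 0.0355 and 0.0445 m and x of pin_3 in the frame of rack between -0.009 and 0.009 m and y of pin_3 in the frame of rack between -0.1 and 0.1 m and z of pin_4 in the frame of rack between 0.0355 and 0.0445 m and x of pin_4 in the frame of rack between -0.009 and 0.009 m and y of pin_4 in the frame of rack between -0.1 and 0.1 m and z of pin_5 in the frame of rack between 0.0355 and 0.0445 m and x of pin_5 in the frame of rack between -0.009 and 0.009 m and y of pin_5 in the frame of rack between -0.1 and 0.1 m and value of joint gate below 0.025 m), for 0.2 s.
2. the gate is fully shut and the catch has sprung up behind it (value of joint gate above 0.0315 m and value of joint catch below 0.002 m), for 0.2 s.
At the end, for the whole second after the job is handed in: every pin present rests in a cradle of the rack (its centre 35.5 to 44.5 mm above the rack's underside and within 9 mm of the middle along the rack's x, axis within 0.15 rad of the rack's x), chamfered end towards the gate; the gate is past 31.5 mm and the catch is up (less than 2 mm pressed) (all of step 2 and z of pin_1 in the frame of rack between 0.0355 and 0.0445 m and x of pin_1 in the frame of rack between -0.009 and 0.009 m and y of pin_1 in the frame of rack between -0.1 and 0.1 m and angle between the x axis of each of pin_1, pin_2, pin_3, pin_4, pin_5 and the x axis of rack, either way round below 0.15 rad and x of each of pin_1_chamfered_end, pin_2_chamfered_end, pin_3_chamfered_end, pin_4_chamfered_end, pin_5_chamfered_end in the frame of rack below -0.02 m and z of pin_2 in the frame of rack between 0.0355 and 0.0445 m and x of pin_2 in the frame of rack between -0.009 and 0.009 m and y of pin_2 in the frame of rack between -0.1 and 0.1 m and z of pin_3 in the frame of rack between 0.0355 and 0.0445 m and x of pin_3 in the frame of rack between -0.009 and 0.009 m and y of pin_3 in the frame of rack between -0.1 and 0.1 m and z of pin_4 in the frame of rack between 0.0355 and 0.0445 m and x of pin_4 in the frame of rack between -0.009 and 0.009 m and y of pin_4 in the frame of rack between -0.1 and 0.1 m and z of pin_5 in the frame of rack between 0.0355 and 0.0445 m and x of pin_5 in the frame of rack between -0.009 and 0.009 m and y of pin_5 in the frame of rack between -0.1 and 0.1 m); the robot touches nothing.
It fails at once if the memory stick is shifted by more than 6 cm (distance of usb_stick from where it was at the start of the episode above 0.06 m).
It fails at once if the blue screwdriver is shifted by more than 6 cm (distance of driver_0 from where it was at the start of the episode above 0.06 m).
It fails at once if the silver battery is shifted by more than 6 cm (distance of battery_silver from where it was at the start of the episode above 0.06 m).
Of pin_1, pin_2, pin_3, pin_4, pin_5 only 3 to 4 are there at a start; the rules pass over those that are not, and their reading is None.
At some moment in a run one of pin_1, pin_2, pin_3, pin_4, pin_5 may be knocked a few centimetres aside while the robot is not near it.
Once in a run the grip may slacken for a moment while it holds something.
It also fails if it takes over 210 s, if anything falls off the work surface, if the arm or the gripper's body presses on something with over 40 N, if the wrist force passes 120 N, or if a joint passes its speed limit or range.

## Working session

There is one attempt and no reset: what is moved stays moved. The work goes in short steps, Python scripts to look and compute and a tool call to move; the robot and the scene stay as the last step left them, time stands still between calls to the robot, and variables do not carry over. Pictures are saved under pics/ and viewed, and the job is handed in when it is done.

Besides the shell and the picture viewer there is one more tool, called by a JSON object that holds its "method" and its "body", one argument or row to a line. send_rows: Moves the arm, as the interface text tells. Its arguments: {"type":"object","properties":{"targets":{"type":"array"},"fingers":{"type":"number"},"grip_force":{"type":"number"}},"required":["targets"]}

```bash
ls -la; mkdir -p pics; cat > h.py <<'E'
import numpy as np, cv2
from bench import manip
def cal(n):
    c=manip.get_calibration(n); return c
def grab(tag):
    out={}
    for n in ("top","side"):
        im,d=manip.read_camera(n); cv2.imwrite(f"pics/{tag}_{n}.png",im); np.save(f"{tag}_{n}_d.npy",d); out[n]=(im,d)
    return out
def project(n,P):
    c=cal(n);T=np.array(c["camera_from_world"]);P=np.atleast_2d(P)
    q=P@T[:3,:3].T+T[:3,3]
    return np.c_[c["fx"]*q[:,0]/q[:,2]+c["cx"],c["fy"]*q[:,1]/q[:,2]+c["cy"]]
def ray(n,u,v):
    c=cal(n);T=np.array(c["camera_from_world"]);R=T[:3,:3];o=-R.T@T[:3,3]
    d=R.T@np.array([(u-c["cx"])/c["fx"],(v-c["cy"])/c["fy"],1.]);return o,d
def onz(n,u,v,z):
    o,d=ray(n,u,v);return o+d*(z-o[2])/d[2]
def deproj(n,d):
    c=cal(n);T=np.array(c["camera_from_world"]);R=T[:3,:3];t=T[:3,3]
    v,u=np.mgrid[0:d.shape[0],0:d.shape[1]]
    p=np.stack([(u-c["cx"])/c["fx"]*d,(v-c["cy"])/c["fy"]*d,d],-1)
    return (p-t)@R
E
python3 - <<'E'
from h import *
np.set_printoptions(precision=4,suppress=True)
print(manip.get_obs())
grab("a")
for n in("top","side"):
    c=cal(n);print(n,c["fx"],c["cx"],c["cy"]);T=np.array(c["camera_from_world"]);print(T, -T[:3,:3].T@T[:3,3])
E
```

```text
total 12
drwxr-xr-x  3 agent agent 4096 Dec  6 12:50 .
drwxr-xr-x 23 root  root  4096 Dec  6 12:50 ..
drwxr-xr-x  2 agent agent 4096 Dec  6 12:50 pics
{'clock': 0.0, 'q': array([-70.9047,  23.9473,  -0.5903,  92.4857,   0.271 ,  63.6409,
        -3.0369]), 'joint_vel': array([ 0.0101,  0.0431, -0.0226,  0.0899,  0.0245,  0.0692, -0.0441]), 'joint_torque': array([ -0.0001, -85.1274,   0.6386, -42.5965,  -0.0489,   0.0191,
         0.0001]), 'ee_pos': array([0.2287, 0.5812, 0.2048]), 'ee_rot': array([[-0.9306,  0.366 , -0.0003],
       [ 0.366 ,  0.9306, -0.0012],
       [-0.0001, -0.0013, -1.    ]]), 'wrist_force': array([-0.2465,  0.2134, -0.2171]), 'torque': array([-0.0594,  0.0109,  0.0075]), 'gripper_width': 0.09380794666507963}
top 474.9776831686977 312.7270416322125 235.76019310040488
[[ 0.0008 -0.9993  0.0368  0.0523]
 [-0.9844 -0.0073 -0.1761  0.5712]
 [ 0.1762 -0.0361 -0.9837  0.9719]
 [ 0.      0.      0.      1.    ]] [0.391  0.0915 1.0547]
side 603.6200629106056 312.7065219966541 239.40799036859866
[[ 0.919  -0.3939  0.0154 -0.4717]
 [-0.1849 -0.4651 -0.8658  0.187 ]
 [ 0.3482  0.7928 -0.5002  1.397 ]
 [ 0.      0.      0.      1.    ]] [-0.0184 -1.2063  0.868 ]
```

View pics/a_top.png

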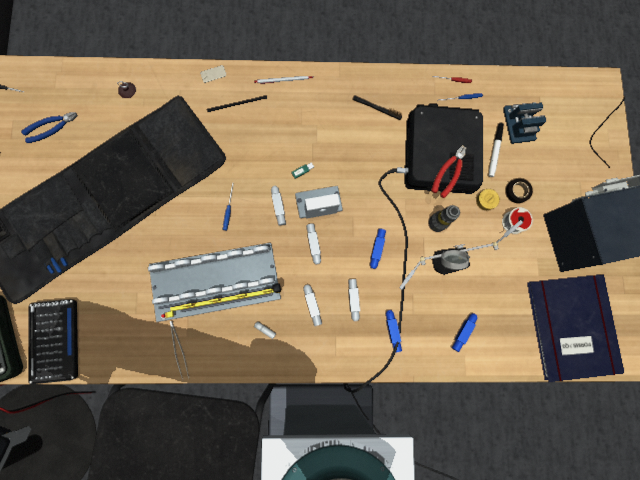

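View pics/a_side.png

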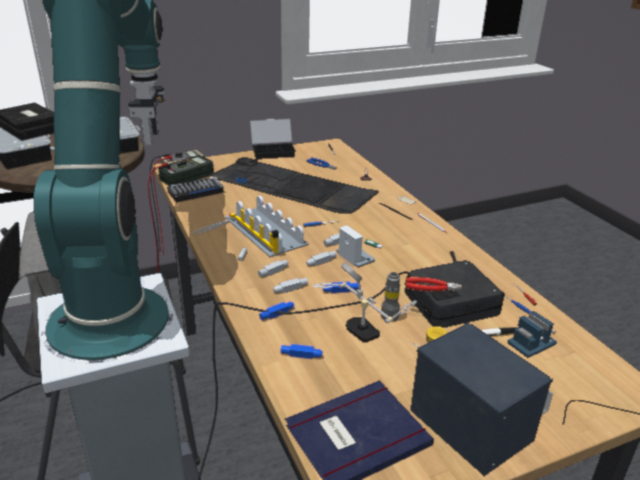

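```bash
python3 - <<'E'
from h import *
im=cv2.imread("pics/a_top.png")
cv2.imwrite("pics/a_t1.png",cv2.resize(im[170:345,140:390],None,fx=3.2,fy=3.2,interpolation=cv2.INTER_CUBIC))
im=cv2.imread("pics/a_side.png")
cv2.imwrite("pics/a_s1.png",cv2.resize(im[180:310,220:400],None,fx=4.4,fy=4.4,interpolation=cv2.INTER_CUBIC))
E
```

```text
(no output)
```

View pics/a_t1.png

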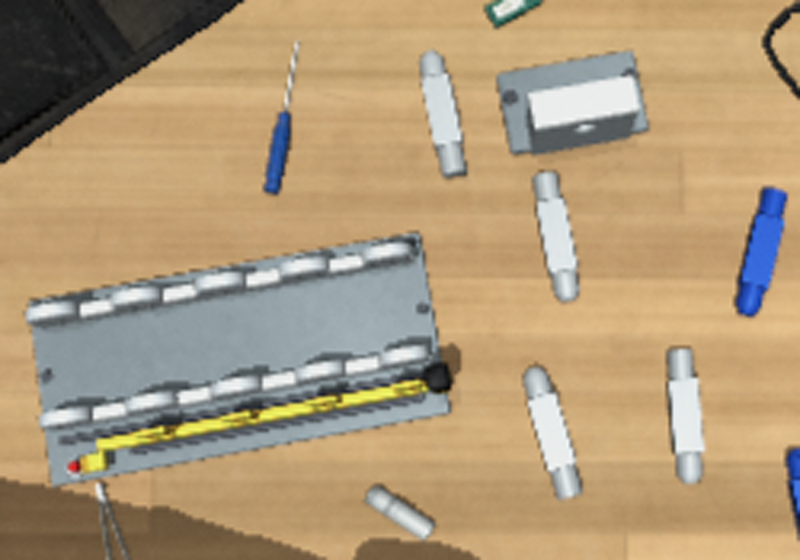

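View pics/a_s1.png

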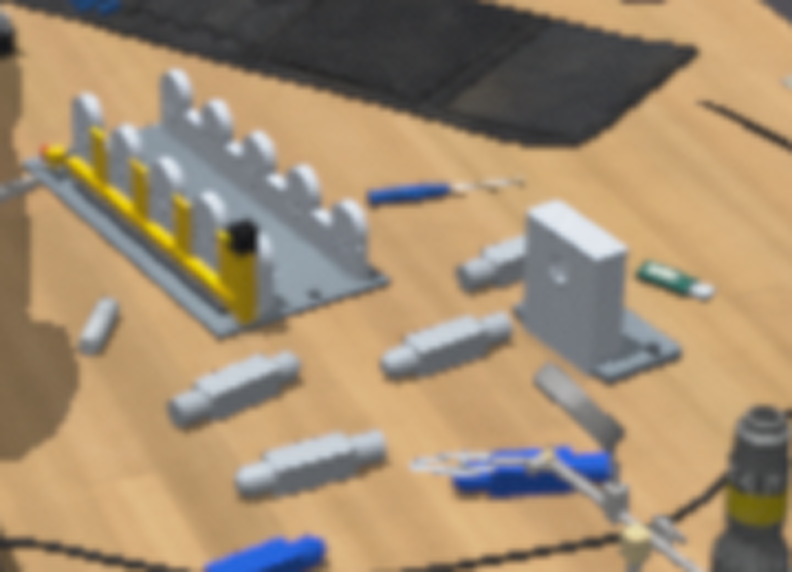

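```bash
cat > pins.py <<'E'
from h import *
def pins(tag,n="top",z=0.010,verbose=True,box=(150,345,235,385)):
    im=cv2.imread(f"pics/{tag}_{n}.png");hsv=cv2.cvtColor(im,cv2.COLOR_BGR2HSV)
    m=((hsv[...,1]<60)&(hsv[...,2]>90)).astype(np.uint8)
    m2=np.zeros_like(m);r0,r1,c0,c1=box;m2[r0:r1,c0:c1]=m[r0:r1,c0:c1]
    k,l,s,ce=cv2.connectedComponentsWithStats(m2)
    res=[]
    for i in range(1,k):
        if s[i,4]<60: continue
        vv,uu=np.nonzero(l==i)
        P=np.array([onz(n,u,v,z)[:2] for u,v in zip(uu,vv)])
        c,(w,h),a=cv2.minAreaRect((P*1000).astype(np.float32))
        L=max(w,h);W=min(w,h)
        if not(75<L<110 and W<35): continue
        mu=P.mean(0);C=np.cov((P-mu).T);e,V=np.linalg.eigh(C);d=V[:,1];d=d if d[0]>0 else -d
        t=(P-mu)@d;q=(P-mu)@np.array([-d[1],d[0]])
        mid=(t.max()+t.min())/2
        print("pin",(mu+d*mid).round(4),"L",round(L),"W",round(W),"yaw",round(np.degrees(np.arctan2(d[1],d[0])),1),"px",uu.mean().round(),vv.mean().round())
        # width profile, area per 2.5mm bin
        ppa=(np.ptp(P[:,0])*0+1)
        hst,_=np.histogram(t-mid,bins=np.arange(-.0475,.0476,.005))
        print("  -x end..+x end counts",hst)
        res.append((mu+d*mid,np.arctan2(d[1],d[0])))
    return res
if __name__=="__main__":
    import sys
    pins(sys.argv[1])
E
python3 pins.py a
python3 - <<'E'
from h import *
np.set_printoptions(precision=3,suppress=True)
im=cv2.imread("pics/a_top.png")
big=[cv2.resize(im[y-30:y+30,x-22:x+22],None,fx=8,fy=8,interpolation=cv2.INTER_CUBIC)[:480,:352] for x,y in((279,205),(314,243))]
b2=[cv2.resize(im[y-30:y+30,x-22:x+22],None,fx=8,fy=8,interpolation=cv2.INTER_CUBIC)[:480,:352] for x,y in((312,304),(354,299))]
cv2.imwrite("pics/p1.png",np.hstack(big));cv2.imwrite("pics/p2.png",np.hstack(b2))
d=np.load("a_top_d.npy");P=deproj("top",d)
for u,v in((279,205),(314,243),(312,304),(354,299),(319,200),(300,230),(330,330)): print(u,v,P[v,u])
E
```

```text
pin [0.6485 0.132 ] L 90 W 21 yaw 12.3 px 278.0 205.0
  -x end..+x end counts [10 17 17 18 18 21 21 20 21 20 22 20 21 20 20 16 17 16  6]
pin [0.5615 0.0513] L 92 W 21 yaw 10.8 px 314.0 243.0
  -x end..+x end counts [ 9 17 19 19 19 22 21 23 21 21 19 22 21 20 19 17 18 17  9]
279 205 [0.645 0.129 0.021]
314 243 [0.56  0.051 0.02 ]
312 304 [0.427 0.055 0.022]
354 299 [ 0.438 -0.036  0.02 ]
319 200 [0.641 0.043 0.086]
300 230 [0.593 0.082 0.   ]
330 330 [0.371 0.015 0.001]Traceback (most recent call last):
  File "pins.py", line 27, in <module>
    pins(sys.argv[1])
    ~~~~^^^^^^^^^^^^^
  File "pins.py", line 11, in pins
    P=np.array([onz(n,u,v,z)[:2] for u,v in zip(uu,vv)])
                ~~~^^^^^^^^^
  File "h.py", line 18, in onz
    o,d=ray(n,u,v);return o+d*(z-o[2])/d[2]
        ~~~^^^^^^^
  File "h.py", line 15, in ray
    c=cal(n);T=np.array(c["camera_from_world"]);R=T[:3,:3];o=-R.T@T[:3,3]
  File "h.py", line 4, in cal
    c=manip.get_calibration(n); return c
ValueError: time passes only in moves, steps and waits
```

```bash
python3 - <<'E'
s=open('h.py').read()
s=s.replace('''def cal(n):
    c=manip.get_calibration(n); return c''','''import pickle,os
def cal(n):
    f=f"cal_{n}.pkl"
    if not os.path.exists(f): pickle.dump(manip.get_calibration(n),open(f,"wb"))
    return pickle.load(open(f,"rb"))''')
open('h.py','w').write(s)
E
python3 pins.py a
python3 - <<'E'
from h import *
for n in("top","side"): print(manip.get_obs()["clock"],cal(n)["fx"])
d=np.load("a_top_d.npy");P=deproj("top",d)
r=P[235:315,130:295]
print(np.std(P[325:340,330:345,2]))
E
```

```text
pin [0.6485 0.132 ] L 90 W 21 yaw 12.3 px 278.0 205.0
  -x end..+x end counts [10 17 17 18 18 21 21 20 21 20 22 20 21 20 20 16 17 16  6]
pin [0.5615 0.0513] L 92 W 21 yaw 10.8 px 314.0 243.0
  -x end..+x end counts [ 9 17 19 19 19 22 21 23 21 21 19 22 21 20 19 17 18 17  9]
pin [ 0.4373 -0.0373] L 90 W 21 yaw 4.0 px 354.0 299.0
  -x end..+x end counts [ 8 19 18 19 23 18 24 25 21 20 23 22 21 23 21 17 17 19  9]
pin [0.4256 0.0544] L 91 W 21 yaw 16.8 px 312.0 305.0
  -x end..+x end counts [11 18 21 20 21 23 23 24 23 22 23 23 22 23 21 19 18 16  8]
pin [0.4366 0.1738] L 100 W 17 yaw -79.2 px 257.0 299.0
  -x end..+x end counts [15 18 16 18 16 15 19 16 17 17 18 17 16 18 17 17 18 18 16]
0.1 474.9776831686977
0.1 603.6200629106056
0.0018997090633035645
```

View pics/p1.png

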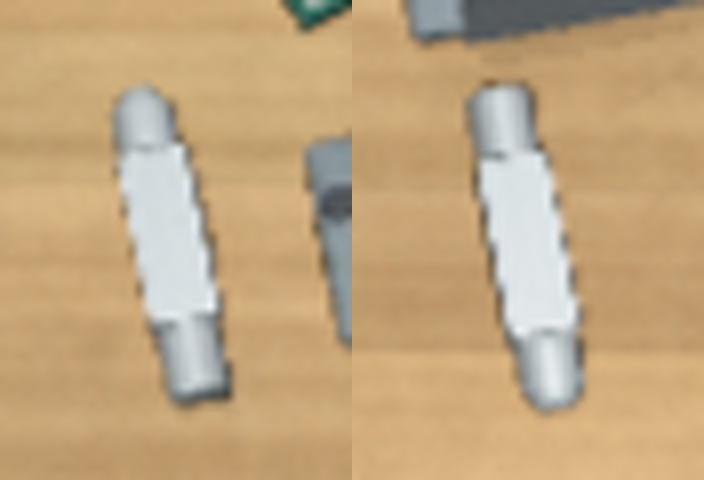

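View pics/p2.png

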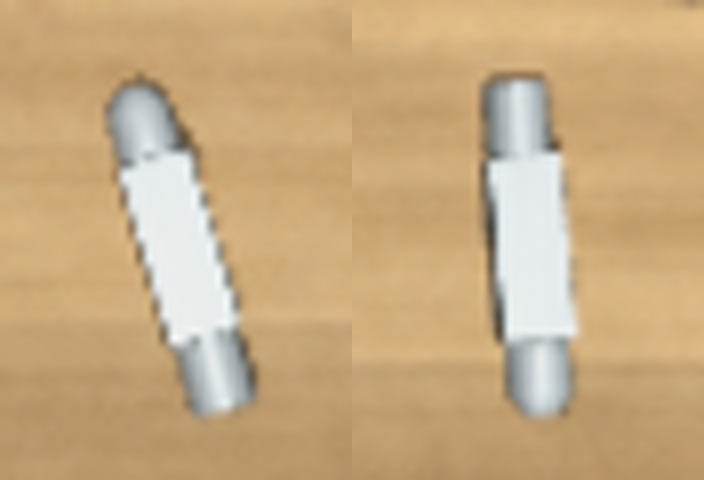

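```bash
cat > rack.py <<'E'
from h import *
np.set_printoptions(precision=4,suppress=True)
def rack(tag):
    im=cv2.imread(f"pics/{tag}_top.png")
    # rack outline: anything non-wood inside the box (wood: saturated); use saturation + yellow
    hsv=cv2.cvtColor(im,cv2.COLOR_BGR2HSV)
    m=((hsv[...,1]<60)&(hsv[...,2]>60)).astype(np.uint8)
    yel=((hsv[...,0]>22)&(hsv[...,0]<35)&(hsv[...,1]>150)).astype(np.uint8)
    m=m|yel
    m[:, :143]=0;m[:,292:]=0;m[:235]=0;m[325:]=0
    m=cv2.morphologyEx(m,cv2.MORPH_CLOSE,np.ones((5,5)));m=cv2.morphologyEx(m,cv2.MORPH_OPEN,np.ones((5,5)))
    k,l,s,_=cv2.connectedComponentsWithStats(m);i=1+np.argmax(s[1:,4])
    ct=max(cv2.findContours((l==i).astype(np.uint8),0,cv2.CHAIN_APPROX_NONE)[0],key=cv2.contourArea)[:,0]
    P=np.array([onz("top",u,v,0.006)[:2] for u,v in ct])
    c,(w,h),a=cv2.minAreaRect((P*1000).astype(np.float32));print("rect",c,w,h,a)
    d=np.load(f"{tag}_top_d.npy");Q=deproj("top",d)[235:325,130:295].reshape(-1,3)
    t=Q[(Q[:,2]>0.035)&(Q[:,2]<0.058)]
    return c,w,h,a,t
if __name__=="__main__":
    import sys
    c,w,h,a,t=rack(sys.argv[1])
    ang=np.radians(a if w<h else a-90); print("yaw",np.degrees(ang))
    R=np.array([[np.cos(ang),-np.sin(ang)],[np.sin(ang),np.cos(ang)]])
    o=np.array(c)/1000-R@np.array([-.012,0]);print("origin",o)
    q=(t[:,:2]-o)@R
    import collections
    for lo,hi in((-.045,-.025),(.025,.045)):
        s=(q[:,0]>lo)&(q[:,0]<hi);print("rail",np.median(q[s,0]),q[s,1].min(),q[s,1].max(),s.sum(),np.polyfit(q[s,1],q[s,0],1))
        s&=t[:,2]>.05
        print(np.histogram(q[s,1],bins=np.arange(-.15,.151,.01))[0])
    np.save("rackpose.npy",[o[0],o[1],ang])
    b=[[x,y,z] for x,y,z in[(-.076,-.136,.006),(-.076,.136,.006),(.052,.136,.006),(.052,-.136,.006)]]
    im=cv2.imread(f"pics/{sys.argv[1]}_top.png")
    im=cv2.resize(im,None,fx=1,fy=1)
    def w(p): return np.r_[o+R@np.array(p[:2]),p[2]]
    pts=[w(p) for p in b]+[w((x,y,.03 if 0 else .049)) for y in(-.084,-.028,.028,.084) for x in(-.045,0,.045)]+[w((-.066,.116,.012))]
    big=cv2.resize(im[230:335,140:295],None,fx=5,fy=5,interpolation=cv2.INTER_CUBIC)
    for u,v in project("top",pts): cv2.circle(big,(int((u-140+.5)*5),int((v-230+.5)*5)),3,(0,0,255),1)
    cv2.imwrite(f"pics/{sys.argv[1]}_rack.png",big)
E
python3 rack.py a
```

```text
rect (475.0728759765625, 268.6300048828125) 130.21417236328125 272.5552062988281 10.651432037353516
yaw 10.651432037353516
origin [0.4869 0.2708]
rail -0.033747908184130565 -0.12844543528854624 0.1273993375262527 368 [ 0.0009 -0.0337]
[ 0  0  4 16 20  2  0  0 14 19 10  0  0  3 19 18  3  0  0 11 21 11  0  0
  1 18 18  5  0  0]
rail 0.03574335013128579 -0.12849734113896133 0.12647293619988925 396 [0.0021 0.0359]
[ 0  0  8 17 15  2  0  0 11 20  9  0  0  5 17 20  5  0  0  8 21 13  0  0
  1 18 19  7  0  0]
```

View pics/a_rack.png

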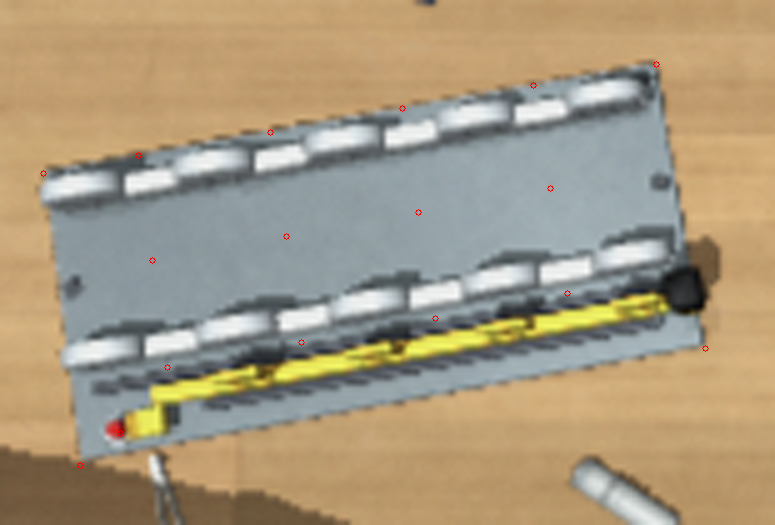

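```bash
cat > plan.py <<'E'
import sys
from h import *
np.set_printoptions(precision=4,suppress=True)
# usage: plan.py x y z yaw [x y z yaw]...   -> scaled rows from the present pose
def main(a):
    o=manip.get_obs();p=np.array(o["ee_pos"]);R=np.array(o["ee_rot"])
    yaw=np.degrees(np.arctan2(R[1,0],R[0,0]))
    print("t",round(o["clock"],2),"p",p,"yaw",round(yaw,2),"q7",round(o["q"][6],1),"w",round(o["gripper_width"],4),"F",np.array(o["wrist_force"]).round(1))
    for i in range(0,len(a),4):
        x,y,z,w=a[i:i+4]
        s=R.T@(np.array([x,y,z])-p)/0.5
        t=-((w-yaw+180)%360-180)/60
        print("  row",s.round(4),"turn",round(t,4), "or",round(t-6*np.sign(t),3))
if __name__=="__main__": main([float(x) for x in sys.argv[1:]])
E
python3 plan.py 0.42 0.3 0.205 190.8  0.5615 0.0513 0.1 190.8
python3 - <<'E'
from h import *
r=np.load("rackpose.npy");r[0]+=.0006;R=np.array([[np.cos(r[2]),-np.sin(r[2])],[np.sin(r[2]),np.cos(r[2])]])
for y in(-.084,-.028,.028,.084):print(r[:2]+R@[0,y])
print("handle",r[:2]+R@[-.06,-.136])
E
```

```text
t 0.1 p [0.2287 0.5813 0.2049] yaw 158.53 q7 -3.0 w 0.0943 F [-0.9 -0.3 -0.3]
  row [-0.562  -0.3836  0.0003] turn -0.5379 or 5.462
  row [-1.0075 -0.7426  0.2107] turn -0.5379 or 5.462
[0.50299214 0.18829534]
[0.49264146 0.24333045]
[0.48229077 0.29836556]
[0.47194009 0.35340067]
handle [0.4536373  0.12610129]
```

{"method": "send_rows", "body": {
  "targets": [
    [[-0.1,-0.1,0],-0.15],
    [[-0.2,-0.2,0],-0.3],
    [[-0.3,-0.3,0],-0.45],
    [[-0.4,-0.38,0],-0.54],
    [[-0.5,-0.45,0],-0.54],
    [[-0.6,-0.52,0],-0.54],
    [[-0.7,-0.58,0],-0.54],
    [[-0.8,-0.64,0],-0.54],
    [[-0.9,-0.7,0],-0.54],
    [[-1,-0.74,0],-0.54]
  ],
  "fingers": 0.5,
  "grip_force": 30
}}

```text
clock: 1.35
ee_pos: [0.5583, 0.0535, 0.2056]
ee_rot: [[-0.982, -0.189, 0.0], [-0.189, 0.982, 0.0], [-0.0, -0.0, -1.0]]
wrist_force: [0.9, 0.5, 0.9]
gripper_width: 0.0465
```

```bash
python3 plan.py 0.5615 0.0513 0.04 190.8  0.5615 0.0513 0.003 190.8
python3 - <<'E'
from h import *
grab("b")
im=cv2.imread("pics/b_top.png")
cv2.imwrite("pics/b_t1.png",cv2.resize(im[170:345,200:390],None,fx=3.2,fy=3.2,interpolation=cv2.INTER_CUBIC))
im=cv2.imread("pics/b_side.png")
cv2.imwrite("pics/b_s1.png",cv2.resize(im[120:310,220:400],None,fx=3,fy=3,interpolation=cv2.INTER_CUBIC))
E
```

```text
t 1.35 p [0.5583 0.0535 0.2056] yaw -169.08 q7 97.0 w 0.0465 F [0.9 0.5 0.9]
  row [-0.0055 -0.0055  0.3311] turn 0.002 or -5.998
  row [-0.0055 -0.0055  0.4051] turn 0.002 or -5.998
```

View pics/b_t1.png

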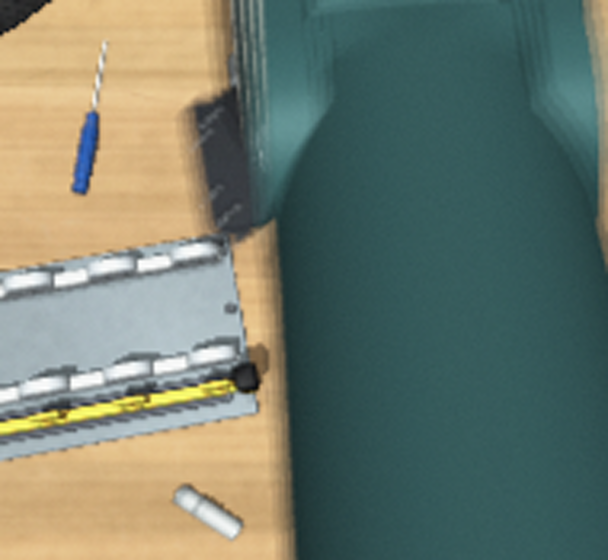

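View pics/b_s1.png

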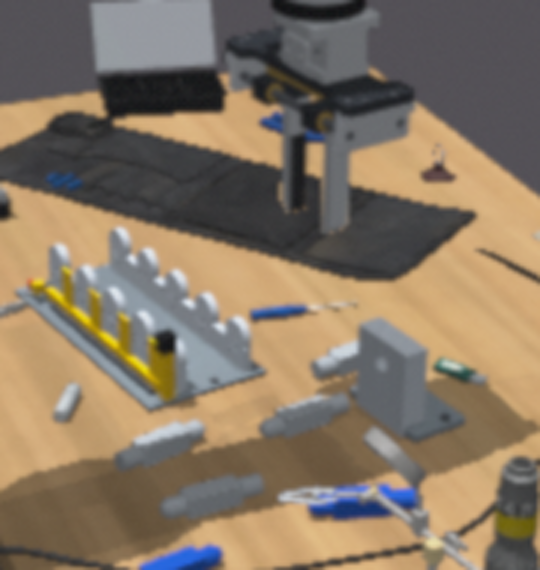

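```bash
python3 - <<'E'
from h import *
o=manip.get_obs();p=o["ee_pos"];R=o["ee_rot"]
im=cv2.imread("pics/b_side.png");x0,y0=290,130
b=cv2.resize(im[y0:210,x0:360],None,fx=8,fy=8,interpolation=cv2.INTER_CUBIC)
for s in(-1,1):
  for w in(.0233,.0233+.0125):
    for x in(-.008,.008):
      for z in(0,-.02):
        u,v=project("side",p+R@np.array([x,s*w,z]))[0]
        cv2.circle(b,(int((u-x0+.5)*8),int((v-y0+.5)*8)),3,(0,0,255),1)
cv2.imwrite("pics/b_tip.png",b)
# pins in side view too, across two views: project top-estimate of pins
im=cv2.imread("pics/a_side.png");b=cv2.resize(im[215:310,240:360],None,fx=6,fy=6,interpolation=cv2.INTER_CUBIC)
for c,a in(((.6485,.132),12.3),((.5615,.0513),10.8),((.4256,.0544),16.8),((.4373,-.0373),4.)):
  a=np.radians(a);d=np.array([np.cos(a),np.sin(a)])
  for t in(-.045,.045,-.025,.025):
    u,v=project("side",np.r_[np.array(c)+t*d,.010])[0];cv2.circle(b,(int((u-240+.5)*6),int((v-215+.5)*6)),3,(0,0,255),1)
cv2.imwrite("pics/b_chk.png",b)
E
```

```text
(no output)
```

View pics/b_tip.png

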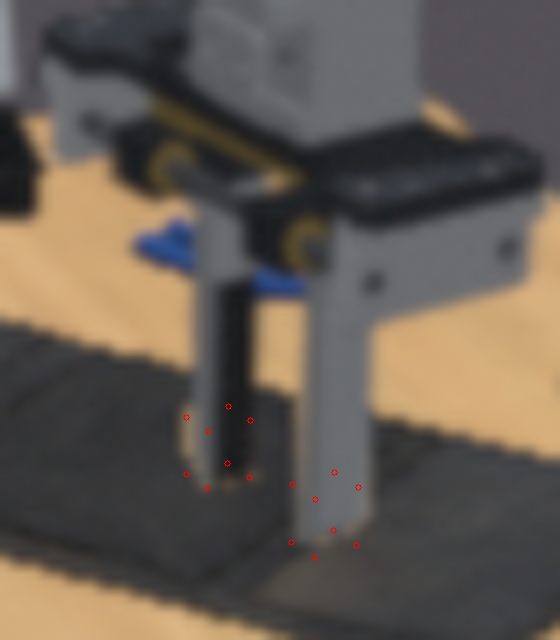

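View pics/b_chk.png

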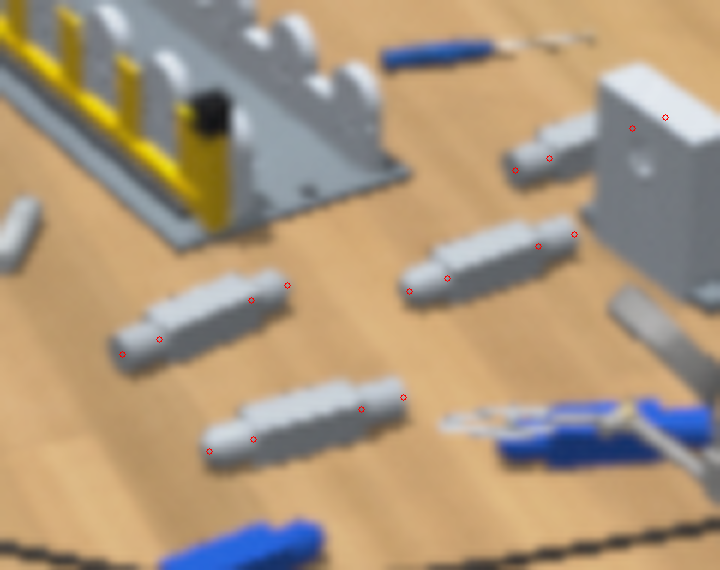

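{"method": "send_rows", "body": {
  "targets": [
    [[-0.006,-0.006,0.1],0],
    [[-0.006,-0.006,0.2],0],
    [[-0.006,-0.006,0.3],0],
    [[-0.006,-0.006,0.37],0],
    [[-0.006,-0.006,0.403],0],
    [[-0.006,-0.006,0.403],0],
    [[-0.006,-0.006,0.403],0]
  ]
}}

```text
clock: 2.33
ee_pos: [0.5618, 0.0531, 0.0053]
ee_rot: [[-0.982, -0.19, 0.002], [-0.19, 0.982, 0.0], [-0.002, -0.0, -1.0]]
wrist_force: [-0.0, -0.1, -0.1]
gripper_width: 0.0467
```

{"method": "send_rows", "body": {
  "targets": [
    [[0,0,0],0],
    [[0,0,0],0],
    [[0,0,0],0],
    [[0,0,0],0],
    [[0,0,0],0],
    [[0,0,0],0]
  ],
  "fingers": 0,
  "grip_force": 40
}}

```text
clock: 3.08
ee_pos: [0.5612, 0.053, 0.0043]
ee_rot: [[-0.982, -0.19, 0.0], [-0.19, 0.982, 0.0], [-0.0, -0.0, -1.0]]
wrist_force: [-1.5, -1.0, 6.8]
gripper_width: 0.0199
```

```bash
python3 plan.py 0.5615 0.0513 0.2 190.65  0.503 0.1883 0.14 190.65
```

```text
t 3.08 p [0.5612 0.053  0.0043] yaw -169.08 q7 101.5 w 0.0199 F [-1.5 -1.   6.8]
  row [-0.0001 -0.0035 -0.3914] turn 0.0046 or -5.995
  row [ 0.0629  0.2877 -0.2714] turn 0.0046 or -5.995
```

{"method": "send_rows", "body": {
  "targets": [
    [[0,0,-0.08],0],
    [[0,0,-0.18],0],
    [[0,0,-0.28],0],
    [[0,0,-0.28],0]
  ]
}}

```text
clock: 3.58
ee_pos: [0.5628, 0.0532, 0.1473]
ee_rot: [[-0.982, -0.19, 0.006], [-0.19, 0.982, 0.001], [-0.006, 0.0, -1.0]]
wrist_force: [0.7, 0.5, -1.3]
gripper_width: 0.0198
```

```bash
python3 plan.py 0.4719 0.3534 0.14 190.65 0.4719 0.3534 0.034 190.65
```

```text
t 3.58 p [0.5628 0.0532 0.1473] yaw -169.08 q7 98.4 w 0.0198 F [ 0.7  0.5 -1.3]
  row [0.0647 0.6239 0.0144] turn 0.0046 or -5.995
  row [0.0659 0.6239 0.2264] turn 0.0046 or -5.995
```

{"method": "send_rows", "body": {
  "targets": [
    [[0.01,0.1,0],0],
    [[0.02,0.2,0],0],
    [[0.03,0.3,0],0],
    [[0.04,0.4,0],0],
    [[0.05,0.5,0],0],
    [[0.065,0.6,0.0],0.005],
    [[0.065,0.624,0.01],0.005],
    [[0.065,0.624,0.01],0.005],
    [[0.065,0.624,0.01],0.005],
    [[0.065,0.624,0.01],0.005]
  ]
}}

```text
clock: 4.82
ee_pos: [0.4706, 0.3519, 0.139]
ee_rot: [[-0.983, -0.183, 0.0], [-0.183, 0.983, -0.0], [-0.0, -0.0, -1.0]]
wrist_force: [-0.3, -0.2, -1.6]
gripper_width: 0.0194
```

```bash
python3 plan.py 0.4719 0.3534 0.08 190.65 0.4719 0.3534 0.034 190.65;  python3 - <<'E'
from h import *
grab("c")
im=cv2.imread("pics/c_top.png")
cv2.imwrite("pics/c_t1.png",cv2.resize(im[170:345,130:390],None,fx=3,fy=3,interpolation=cv2.INTER_CUBIC))
im=cv2.imread("pics/c_side.png")
cv2.imwrite("pics/c_s1.png",cv2.resize(im[120:310,200:400],None,fx=4,fy=4,interpolation=cv2.INTER_CUBIC)[:600])
E
```

```text
t 4.83 p [0.4706 0.3519 0.139 ] yaw -169.48 q7 64.5 w 0.0194 F [-0.3 -0.2 -1.6]
  row [-0.0031  0.0024  0.118 ] turn -0.0021 or 5.998
  row [-0.0031  0.0025  0.21  ] turn -0.0021 or 5.998
```

View pics/c_t1.png

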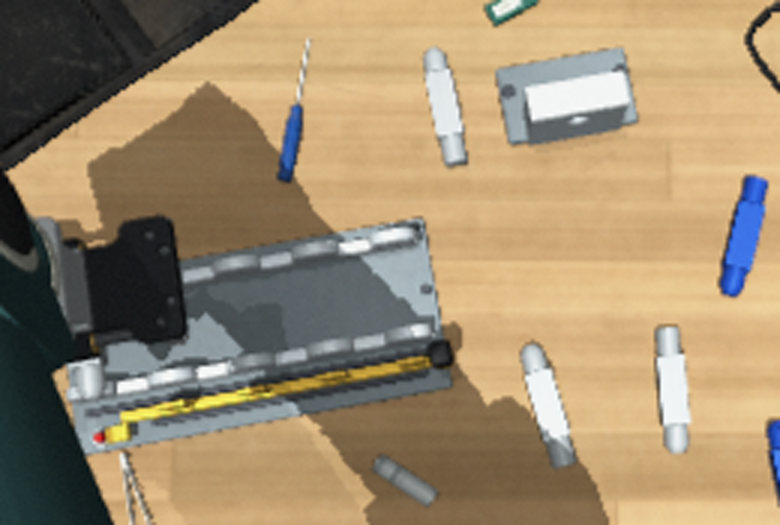

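View pics/c_s1.png

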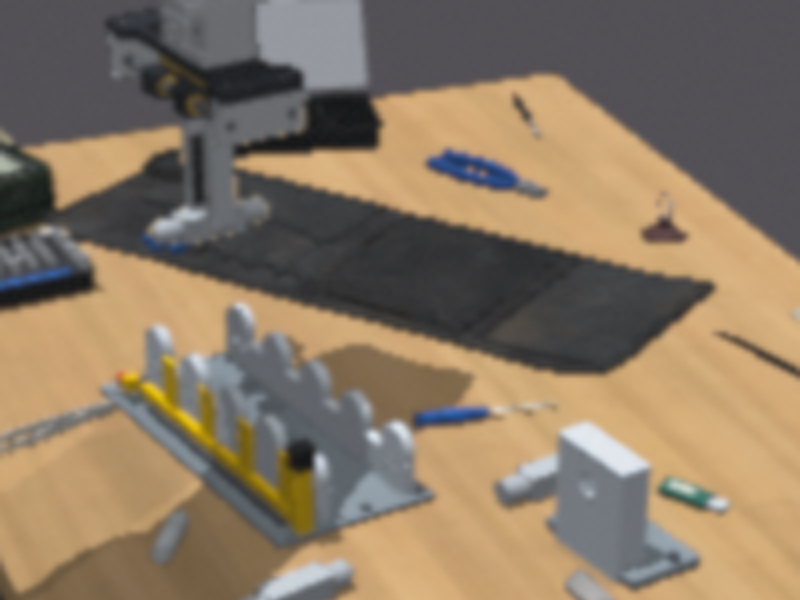

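{"method": "send_rows", "body": {
  "targets": [
    [[-0.003,0.0025,0.05],-0.002],
    [[-0.003,0.0025,0.1],-0.002],
    [[-0.003,0.0025,0.14],-0.002],
    [[-0.003,0.0025,0.17],-0.002],
    [[-0.003,0.0025,0.19],-0.002],
    [[-0.003,0.0025,0.2],-0.002],
    [[-0.003,0.0025,0.206],-0.002],
    [[-0.003,0.0025,0.206],-0.002],
    [[-0.003,0.0025,0.206],-0.002]
  ]
}}

```text
clock: 6.05
ee_pos: [0.4713, 0.3548, 0.0363]
ee_rot: [[-0.982, -0.186, 0.0], [-0.186, 0.982, 0.0], [-0.0, 0.0, -1.0]]
wrist_force: [0.7, 0.0, -0.8]
gripper_width: 0.0194
```

```bash
python3 plan.py 0.4719 0.3534 0.034 190.65;  python3 - <<'E'
from h import *
grab("d")
im=cv2.imread("pics/d_side.png")
cv2.imwrite("pics/d_s1.png",cv2.resize(im[160:260,210:330],None,fx=6,fy=6,interpolation=cv2.INTER_CUBIC)[:600])
E
```

```text
t 6.05 p [0.4713 0.3548 0.0363] yaw -169.26 q7 65.8 w 0.0194 F [ 0.7  0.  -0.8]
  row [-0.0005 -0.003   0.0046] turn 0.0015 or -5.998
```

View pics/d_s1.png

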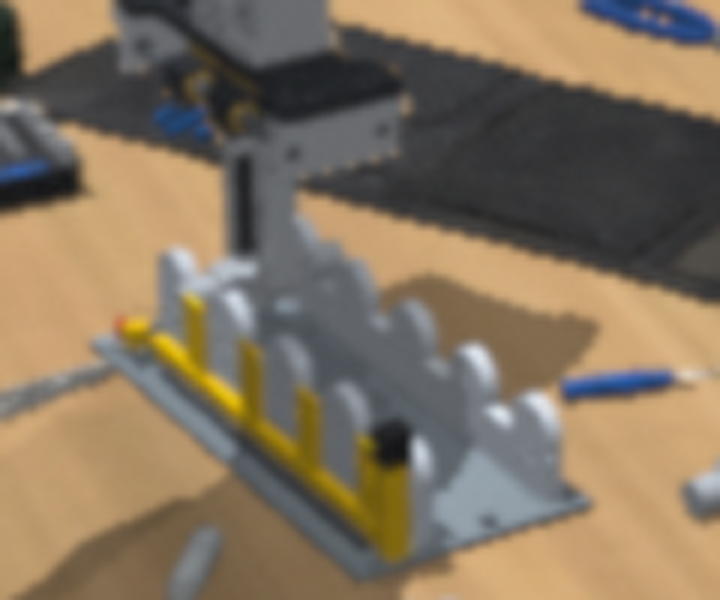

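{"method": "send_rows", "body": {
  "targets": [
    [[0,-0.002,0.002],0],
    [[0,-0.002,0.004],0],
    [[0,-0.002,0.004],0],
    [[0,-0.002,0.004],0]
  ]
}}

```text
clock: 6.65
ee_pos: [0.4715, 0.3536, 0.0343]
ee_rot: [[-0.982, -0.186, 0.0], [-0.186, 0.982, -0.0], [-0.0, -0.0, -1.0]]
wrist_force: [-1.8, -1.8, 5.2]
gripper_width: 0.0199
```

{"method": "send_rows", "body": {
  "targets": [
    [[0,0,0],0],
    [[0,0,0],0],
    [[0,0,0],0],
    [[0,0,0],0]
  ],
  "fingers": 0.42
}}

```text
clock: 7.15
ee_pos: [0.4714, 0.3537, 0.0339]
ee_rot: [[-0.982, -0.186, 0.0], [-0.186, 0.982, -0.0], [-0.0, -0.0, -1.0]]
wrist_force: [-0.7, -0.5, -0.5]
gripper_width: 0.0397
```

{"method": "send_rows", "body": {
  "targets": [
    [[0,0,-0.08],0],
    [[0,0,-0.18],0],
    [[0,0,-0.28],0],
    [[0,0,-0.28],0]
  ]
}}

```text
clock: 7.65
ee_pos: [0.4728, 0.3548, 0.1777]
ee_rot: [[-0.982, -0.186, 0.005], [-0.186, 0.982, 0.004], [-0.005, 0.003, -1.0]]
wrist_force: [0.8, -0.3, -0.4]
gripper_width: 0.0391
```

```bash
python3 - <<'E'
from h import *
grab("e")
im=cv2.imread("pics/e_side.png")
cv2.imwrite("pics/e_s1.png",cv2.resize(im[160:310,210:380],None,fx=4,fy=4,interpolation=cv2.INTER_CUBIC)[:600])
im=cv2.imread("pics/e_top.png")
cv2.imwrite("pics/e_t1.png",cv2.resize(im[170:345,130:390],None,fx=3,fy=3,interpolation=cv2.INTER_CUBIC))
E
python3 pins.py e
```

```text
pin [0.6481 0.1318] L 91 W 21 yaw 12.4 px 278.0 205.0
  -x end..+x end counts [11 17 16 18 18 21 21 20 22 19 22 20 21 20 20 16 18 16  7]
pin [ 0.4373 -0.0373] L 90 W 22 yaw 3.8 px 354.0 300.0
  -x end..+x end counts [ 8 20 18 19 24 20 24 25 21 22 23 23 20 25 21 17 17 19  9]
pin [0.4256 0.0543] L 91 W 21 yaw 17.0 px 312.0 305.0
  -x end..+x end counts [10 17 18 19 20 23 23 24 23 22 23 23 22 23 21 19 18 16  8]
pin [0.435  0.1744] L 97 W 15 yaw -78.7 px 258.0 300.0
  -x end..+x end counts [10 10 10 11 10 11 11 10 10 11 11  9 12 11 11  9 15 15 11]
```

View pics/e_s1.png

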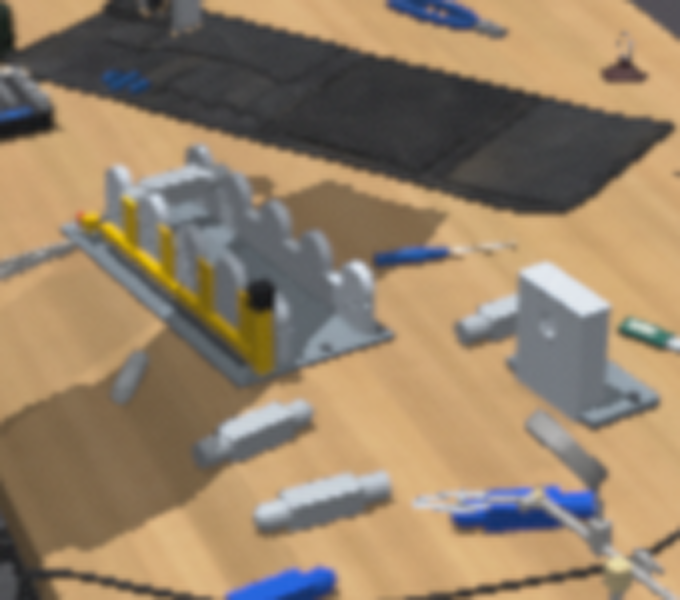

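View pics/e_t1.png

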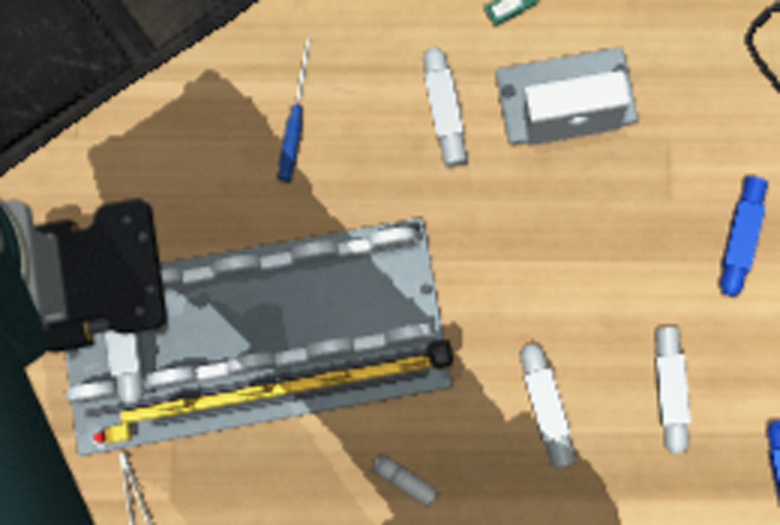

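```bash
python3 plan.py 0.4373 -0.0373 0.12 183.9
```

```text
t 7.75 p [0.4713 0.3537 0.1739] yaw -169.25 q7 64.4 w 0.0392 F [-0.5 -0.2 -0.5]
  row [ 0.2127 -0.7557  0.1075] turn 0.1142 or -5.886
```

{"method": "send_rows", "body": {
  "targets": [
    [[0.03,-0.1,0],0.02],
    [[0.06,-0.21,0],0.04],
    [[0.09,-0.32,0],0.06],
    [[0.12,-0.43,0],0.08],
    [[0.15,-0.54,0],0.1],
    [[0.18,-0.65,0.05],0.114],
    [[0.213,-0.756,0.1],0.114],
    [[0.213,-0.756,0.108],0.114],
    [[0.213,-0.756,0.108],0.114],
    [[0.213,-0.756,0.108],0.114]
  ],
  "fingers": 0.5
}}

```text
clock: 9.0
ee_pos: [0.4374, -0.0364, 0.12]
ee_rot: [[-0.998, -0.07, -0.0], [-0.07, 0.998, -0.0], [0.0, 0.0, -1.0]]
wrist_force: [0.5, 0.9, 0.4]
gripper_width: 0.0471
```

{"method": "send_rows", "body": {
  "targets": [
    [[0,0,0],0],
    [[0,0,0],0]
  ]
}}

```text
clock: 9.25
ee_pos: [0.4374, -0.037, 0.1202]
ee_rot: [[-0.998, -0.069, 0.0], [-0.069, 0.998, 0.0], [-0.0, 0.0, -1.0]]
wrist_force: [-0.3, 0.2, 0.1]
gripper_width: 0.0472
```

```bash
python3 plan.py 0.4373 -0.0373 0.004 183.9;  python3 - <<'E'
from h import *
grab("f")
im=cv2.imread("pics/f_side.png")
cv2.imwrite("pics/f_s1.png",cv2.resize(im[160:310,210:380],None,fx=4,fy=4,interpolation=cv2.INTER_CUBIC)[:600])
E
```

```text
t 9.25 p [ 0.4374 -0.037   0.1202] yaw -176.04 q7 101.2 w 0.0472 F [-0.3  0.2  0.1]
  row [ 0.0003 -0.0006  0.2323] turn 0.001 or -5.999
```

View pics/f_s1.png

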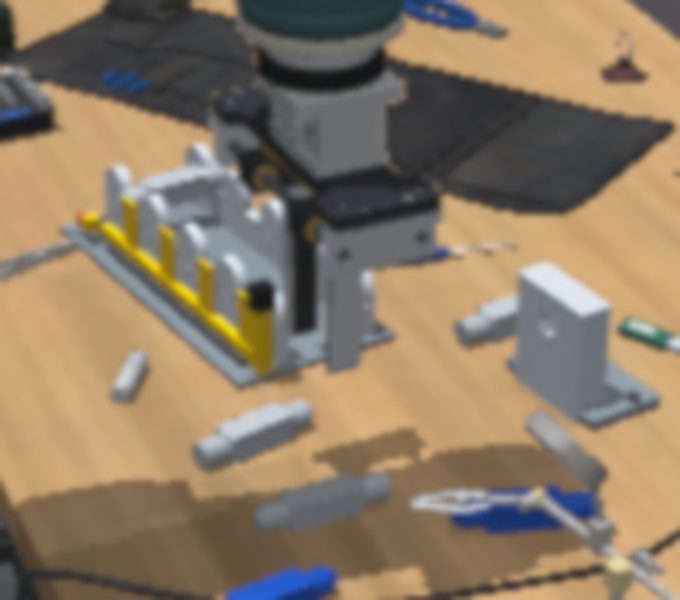

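Pin D still lies at crop (320,500), below the gripper. Descend and grip.

{"method": "send_rows", "body": {
  "targets": [
    [[0,0,0.1],0],
    [[0,0,0.18],0],
    [[0,0,0.22],0],
    [[0,0,0.232],0],
    [[0,0,0.232],0],
    [[0,0,0.232],0]
  ]
}}

```text
clock: 10.1
ee_pos: [0.4378, -0.0374, 0.0048]
ee_rot: [[-0.998, -0.068, 0.001], [-0.068, 0.998, 0.0], [-0.001, 0.0, -1.0]]
wrist_force: [-0.2, -0.2, -0.4]
gripper_width: 0.0469
```

{"method": "send_rows", "body": {
  "targets": [
    [[0,0,0],0],
    [[0,0,0],0],
    [[0,0,0],0],
    [[0,0,0],0],
    [[0,0,0],0]
  ],
  "fingers": 0
}}

```text
clock: 10.72
ee_pos: [0.4373, -0.0375, 0.0041]
ee_rot: [[-0.998, -0.068, 0.0], [-0.068, 0.998, 0.0], [-0.0, 0.0, -1.0]]
wrist_force: [-1.2, 1.2, 6.1]
gripper_width: 0.0196
```

{"method": "send_rows", "body": {
  "targets": [
    [[0,0,-0.08],0],
    [[0,0,-0.18],0],
    [[0,0,-0.28],0],
    [[0,0,-0.28],0],
    [[0,0,-0.28],0]
  ]
}}

```text
clock: 11.35
ee_pos: [0.4368, -0.0373, 0.1434]
ee_rot: [[-0.998, -0.068, -0.001], [-0.068, 0.998, 0.0], [0.0, 0.0, -1.0]]
wrist_force: [-0.5, -0.4, -1.8]
gripper_width: 0.0197
```

```bash
python3 plan.py 0.4823 0.2984 0.14 190.65
```

```text
t 11.35 p [ 0.4368 -0.0373  0.1434] yaw -176.08 q7 100.3 w 0.0197 F [-0.5 -0.4 -1.8]
  row [-0.1368  0.6636  0.0069] turn -0.1121 or 5.888
```

{"method": "send_rows", "body": {
  "targets": [
    [[-0.02,0.1,0],-0.02],
    [[-0.04,0.2,0],-0.04],
    [[-0.06,0.3,0],-0.06],
    [[-0.08,0.4,0],-0.08],
    [[-0.1,0.5,0],-0.1],
    [[-0.12,0.6,0],-0.112],
    [[-0.137,0.664,0],-0.112],
    [[-0.137,0.664,0],-0.112],
    [[-0.137,0.664,0],-0.112],
    [[-0.137,0.664,0],-0.112]
  ]
}}

```text
clock: 12.6
ee_pos: [0.4829, 0.2972, 0.1435]
ee_rot: [[-0.983, -0.183, -0.001], [-0.183, 0.983, -0.001], [0.001, -0.001, -1.0]]
wrist_force: [0.6, 0.1, -1.4]
gripper_width: 0.0197
```

{"method": "send_rows", "body": {
  "targets": [
    [[0,0,0],0],
    [[0,0,0],0]
  ]
}}

```text
clock: 12.85
ee_pos: [0.483, 0.2981, 0.144]
ee_rot: [[-0.983, -0.184, 0.0], [-0.184, 0.983, 0.0], [-0.0, 0.0, -1.0]]
wrist_force: [0.6, -0.1, -3.1]
gripper_width: 0.0199
```

```bash
python3 plan.py 0.4823 0.2984 0.034 190.65
```

```text
t 12.85 p [0.483  0.2981 0.144 ] yaw -169.4 q7 71.0 w 0.0199 F [ 0.6 -0.1 -3.1]
  row [0.0013 0.0009 0.2201] turn -0.0009 or 5.999
```

{"method": "send_rows", "body": {
  "targets": [
    [[0.001,0.001,0.06],0],
    [[0.001,0.001,0.12],0],
    [[0.001,0.001,0.16],0],
    [[0.001,0.001,0.19],0],
    [[0.001,0.001,0.205],0],
    [[0.001,0.001,0.213],0],
    [[0.001,0.001,0.219],0],
    [[0.001,0.001,0.219],0],
    [[0.001,0.001,0.219],0]
  ]
}}

```text
clock: 13.98
ee_pos: [0.4825, 0.2989, 0.0348]
ee_rot: [[-0.983, -0.184, 0.0], [-0.184, 0.983, 0.0], [-0.0, 0.0, -1.0]]
wrist_force: [-0.2, -0.0, -1.8]
gripper_width: 0.0201
```

{"method": "send_rows", "body": {
  "targets": [
    [[0,0,0],0],
    [[0,0,0],0],
    [[0,0,0],0],
    [[0,0,0],0]
  ],
  "fingers": 0.42
}}

```text
clock: 14.48
ee_pos: [0.4824, 0.2988, 0.0345]
ee_rot: [[-0.983, -0.184, 0.0], [-0.184, 0.983, -0.0], [-0.0, -0.0, -1.0]]
wrist_force: [-0.3, -0.1, -0.4]
gripper_width: 0.0396
```

{"method": "send_rows", "body": {
  "targets": [
    [[0,0,-0.08],0],
    [[0,0,-0.18],0],
    [[0,0,-0.28],0],
    [[0,0,-0.28],0],
    [[0,0,-0.28],0]
  ]
}}

```text
clock: 15.1
ee_pos: [0.482, 0.2987, 0.1739]
ee_rot: [[-0.983, -0.185, -0.0], [-0.185, 0.983, -0.0], [0.0, -0.0, -1.0]]
wrist_force: [-0.3, 1.6, 0.1]
gripper_width: 0.0395
```

```bash
python3 - <<'E'
from h import *
grab("g")
im=cv2.imread("pics/g_side.png")
cv2.imwrite("pics/g_s1.png",cv2.resize(im[160:310,210:380],None,fx=4,fy=4,interpolation=cv2.INTER_CUBIC)[:600])
im=cv2.imread("pics/g_top.png")
cv2.imwrite("pics/g_t1.png",cv2.resize(im[170:345,130:390],None,fx=3,fy=3,interpolation=cv2.INTER_CUBIC))
E
python3 pins.py g; python3 plan.py 0.4256 0.0544 0.12 16.9 
```

```text
pin [0.6481 0.1318] L 91 W 21 yaw 12.3 px 278.0 205.0
  -x end..+x end counts [11 17 16 18 18 21 21 20 22 19 22 20 21 20 20 17 18 16  7]
pin [0.4256 0.0543] L 91 W 21 yaw 16.9 px 312.0 305.0
  -x end..+x end counts [11 18 19 20 20 23 23 24 23 22 23 23 22 23 21 19 18 16  8]
pin [0.4352 0.1746] L 98 W 16 yaw -80.0 px 256.0 300.0
  -x end..+x end counts [17 18 18 15  9  7  9 11 10 12 12 10 12 11 11 10 15 16 14]
t 15.2 p [0.4818 0.2984 0.1732] yaw -169.37 q7 70.5 w 0.0397 F [ 0.3  1.1 -1.4]
  row [ 0.2002 -0.4589  0.1072] turn 2.8955 or -3.105
```

View pics/g_s1.png

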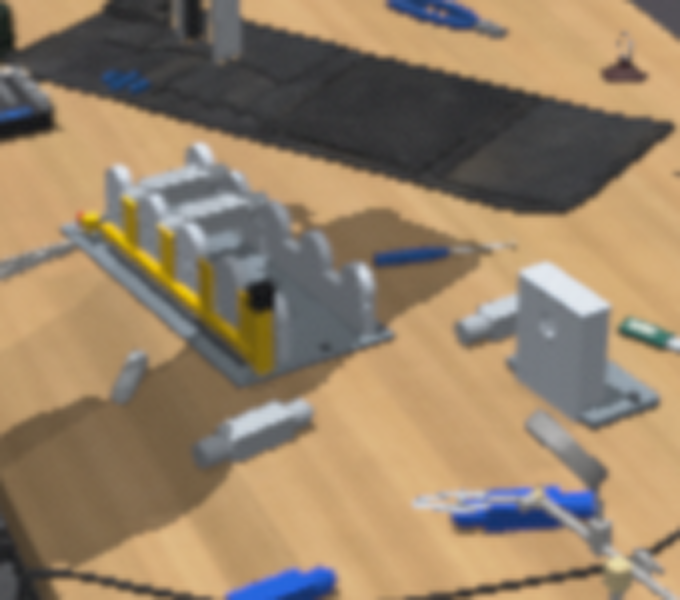

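View pics/g_t1.png

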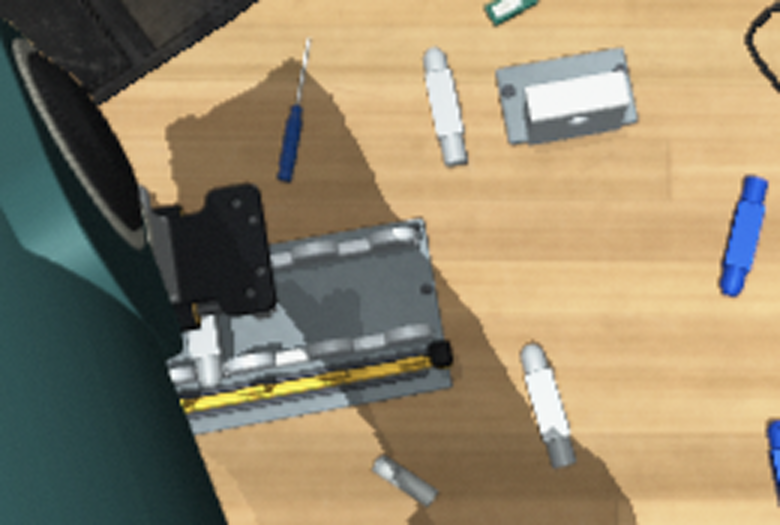

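{"method": "send_rows", "body": {
  "targets": [
    [[0.03,-0.08,0],0.15],
    [[0.06,-0.16,0],0.3],
    [[0.1,-0.24,0],0.45],
    [[0.14,-0.32,0],0.6],
    [[0.17,-0.4,0],0.75],
    [[0.2,-0.459,0],0.9],
    [[0.2,-0.459,0.05],1]
  ],
  "fingers": 0.5
}}

```text
clock: 16.08
ee_pos: [0.4264, 0.053, 0.1496]
ee_rot: [[-0.646, 0.764, 0.001], [0.764, 0.646, 0.001], [-0.0, 0.001, -1.0]]
wrist_force: [1.5, 1.0, 0.1]
gripper_width: 0.0468
```

{"method": "send_rows", "body": {
  "targets": [
    [[0,0,0],0.16],
    [[0,0,0],0.33],
    [[0,0,0],0.5],
    [[0,0,0],0.66],
    [[0,0,0],0.82],
    [[0,0,0],1],
    [[0,0,0],1]
  ]
}}

```text
clock: 16.95
ee_pos: [0.426, 0.0547, 0.1488]
ee_rot: [[0.331, 0.944, -0.001], [0.944, -0.331, -0.001], [-0.001, -0.001, -1.0]]
wrist_force: [-0.4, 0.5, -0.3]
gripper_width: 0.0467
```

{"method": "send_rows", "body": {
  "targets": [
    [[0,0,0],0.16],
    [[0,0,0],0.33],
    [[0,0,0],0.5],
    [[0,0,0],0.66],
    [[0,0,0],0.82],
    [[0,0,0],0.895],
    [[0,0,0],0.895],
    [[0,0,0],0.895],
    [[0,0,0],0.895]
  ]
}}

```text
clock: 18.08
ee_pos: [0.4264, 0.0547, 0.1494]
ee_rot: [[0.956, 0.293, -0.0], [0.293, -0.956, -0.0], [-0.0, 0.0, -1.0]]
wrist_force: [-0.7, -0.0, 1.1]
gripper_width: 0.0466
```

```bash
python3 plan.py 0.4256 0.0544 0.004 16.9;  python3 - <<'E'
from h import *
grab("i")
im=cv2.imread("pics/i_side.png")
cv2.imwrite("pics/i_s1.png",cv2.resize(im[160:310,210:380],None,fx=4,fy=4,interpolation=cv2.INTER_CUBIC)[:600])
E
```

```text
t 18.07 p [0.4264 0.0547 0.1494] yaw 17.05 q7 -74.9 w 0.0466 F [-0.7 -0.   1.1]
  row [-0.0016  0.0001  0.2908] turn 0.0025 or -5.998
```

View pics/i_s1.png

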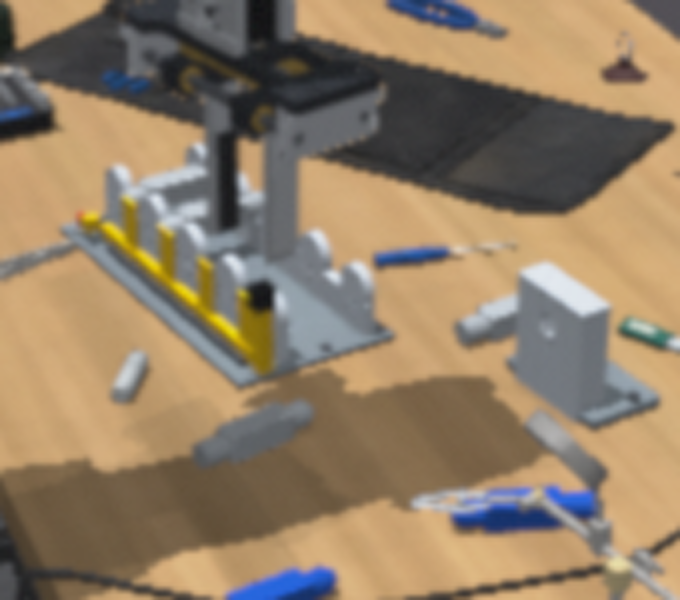

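{"method": "send_rows", "body": {
  "targets": [
    [[-0.001,0,0.1],0],
    [[-0.001,0,0.2],0],
    [[-0.001,0,0.26],0],
    [[-0.001,0,0.285],0],
    [[-0.001,0,0.291],0],
    [[-0.001,0,0.291],0],
    [[-0.001,0,0.291],0]
  ]
}}

```text
clock: 19.05
ee_pos: [0.4265, 0.055, 0.0048]
ee_rot: [[0.957, 0.291, 0.001], [0.291, -0.957, 0.001], [0.002, -0.0, -1.0]]
wrist_force: [-0.1, -0.7, 1.0]
gripper_width: 0.0471
```

{"method": "send_rows", "body": {
  "targets": [
    [[0,0,0],0],
    [[0,0,0],0],
    [[0,0,0],0],
    [[0,0,0],0],
    [[0,0,0],0]
  ],
  "fingers": 0
}}

```text
clock: 19.68
ee_pos: [0.426, 0.0547, 0.004]
ee_rot: [[0.957, 0.291, 0.0], [0.291, -0.957, 0.0], [0.0, -0.0, -1.0]]
wrist_force: [-1.2, 0.5, 6.3]
gripper_width: 0.0197
```

{"method": "send_rows", "body": {
  "targets": [
    [[0,0,-0.08],0],
    [[0,0,-0.18],0],
    [[0,0,-0.28],0],
    [[0,0,-0.3],0],
    [[0,0,-0.3],0]
  ]
}}

```text
clock: 20.3
ee_pos: [0.4258, 0.0551, 0.1538]
ee_rot: [[0.956, 0.292, 0.0], [0.292, -0.956, 0.001], [0.001, -0.001, -1.0]]
wrist_force: [0.8, -0.5, -0.9]
gripper_width: 0.0198
```

```bash
python3 plan.py 0.4926 0.2433 0.154 190.65
```

```text
t 20.3 p [0.4258 0.0551 0.1538] yaw 16.97 q7 -74.6 w 0.0198 F [ 0.8 -0.5 -0.9]
  row [ 0.2376 -0.3211  0.    ] turn -2.8947 or 3.105
```

{"method": "send_rows", "body": {
  "targets": [
    [[0.03,-0.04,0],-0.1],
    [[0.06,-0.08,0],-0.2],
    [[0.09,-0.12,0],-0.3],
    [[0.12,-0.16,0],-0.4],
    [[0.15,-0.2,0],-0.5],
    [[0.18,-0.24,0],-0.6],
    [[0.21,-0.28,0],-0.7],
    [[0.238,-0.321,0],-0.8],
    [[0.238,-0.321,0],-0.9],
    [[0.238,-0.321,0],-1]
  ]
}}

```text
clock: 21.55
ee_pos: [0.4922, 0.2424, 0.1513]
ee_rot: [[0.223, 0.975, -0.003], [0.975, -0.223, -0.002], [-0.003, -0.003, -1.0]]
wrist_force: [0.2, -0.5, -1.7]
gripper_width: 0.0198
```

{"method": "send_rows", "body": {
  "targets": [
    [[0,0,0],-0.12],
    [[0,0,0],-0.24],
    [[0,0,0],-0.36],
    [[0,0,0],-0.48],
    [[0,0,0],-0.6],
    [[0,0,0],-0.72],
    [[0,0,0],-0.84],
    [[0,0,0],-0.95],
    [[0,0,0],-1]
  ]
}}

```text
clock: 22.68
ee_pos: [0.4921, 0.2423, 0.1514]
ee_rot: [[-0.732, 0.681, -0.004], [0.681, 0.732, -0.001], [0.002, -0.003, -1.0]]
wrist_force: [0.0, -0.0, -2.1]
gripper_width: 0.0193
```

{"method": "send_rows", "body": {
  "targets": [
    [[0,0,0],-0.12],
    [[0,0,0],-0.24],
    [[0,0,0],-0.36],
    [[0,0,0],-0.48],
    [[0,0,0],-0.6],
    [[0,0,0],-0.72],
    [[0,0,0],-0.84],
    [[0,0,0],-0.895],
    [[0,0,0],-0.895],
    [[0,0,0],-0.895]
  ]
}}

```text
clock: 23.92
ee_pos: [0.4926, 0.2426, 0.1527]
ee_rot: [[-0.983, -0.183, -0.002], [-0.183, 0.983, -0.001], [0.002, -0.0, -1.0]]
wrist_force: [-0.2, 0.1, -1.5]
gripper_width: 0.0193
```

```bash
python3 plan.py 0.4926 0.2433 0.034 190.65;  python3 - <<'E'
from h import *
grab("j")
im=cv2.imread("pics/j_side.png")
cv2.imwrite("pics/j_s1.png",cv2.resize(im[130:280,210:380],None,fx=4,fy=4,interpolation=cv2.INTER_CUBIC)[:600])
E
```

```text
t 23.93 p [0.4926 0.2426 0.1527] yaw -169.47 q7 73.5 w 0.0193 F [-0.2  0.1 -1.5]
  row [-0.0007  0.0015  0.2374] turn -0.0019 or 5.998
```

View pics/j_s1.png

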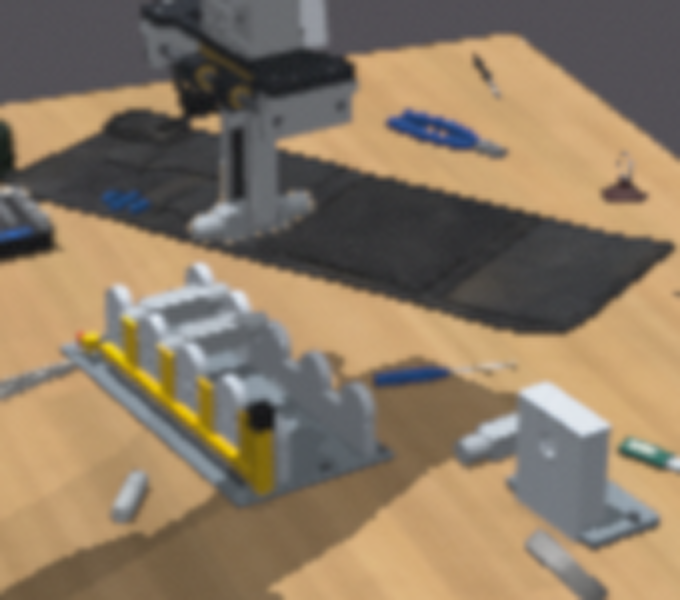

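{"method": "send_rows", "body": {
  "targets": [
    [[0,0.0015,0.06],0],
    [[0,0.0015,0.12],0],
    [[0,0.0015,0.17],0],
    [[0,0.0015,0.2],0],
    [[0,0.0015,0.22],0],
    [[0,0.0015,0.23],0],
    [[0,0.0015,0.237],0],
    [[0,0.0015,0.237],0],
    [[0,0.0015,0.237],0]
  ]
}}

```text
clock: 25.15
ee_pos: [0.4931, 0.2437, 0.0358]
ee_rot: [[-0.983, -0.184, 0.001], [-0.184, 0.983, 0.0], [-0.001, 0.0, -1.0]]
wrist_force: [-0.9, 0.3, -0.9]
gripper_width: 0.0192
```

{"method": "send_rows", "body": {
  "targets": [
    [[0,0,0],0],
    [[0,0,0],0],
    [[0,0,0],0],
    [[0,0,0],0]
  ],
  "fingers": 0.42
}}

```text
clock: 25.65
ee_pos: [0.4929, 0.2435, 0.0355]
ee_rot: [[-0.983, -0.184, 0.0], [-0.184, 0.983, -0.0], [0.0, -0.0, -1.0]]
wrist_force: [-0.4, 0.1, 1.7]
gripper_width: 0.0394
```

{"method": "send_rows", "body": {
  "targets": [
    [[0,0,-0.08],0],
    [[0,0,-0.18],0],
    [[0,0,-0.28],0],
    [[0,0,-0.28],0],
    [[0,0,-0.28],0]
  ]
}}

```text
clock: 26.28
ee_pos: [0.4926, 0.2435, 0.1749]
ee_rot: [[-0.983, -0.185, -0.0], [-0.185, 0.983, -0.0], [0.0, -0.0, -1.0]]
wrist_force: [-0.9, -0.2, -0.6]
gripper_width: 0.0395
```

```bash
python3 - <<'E'
from h import *
grab("k")
im=cv2.imread("pics/k_side.png")
cv2.imwrite("pics/k_s1.png",cv2.resize(im[160:310,210:380],None,fx=4,fy=4,interpolation=cv2.INTER_CUBIC)[:600])
im=cv2.imread("pics/k_top.png")
cv2.imwrite("pics/k_t1.png",cv2.resize(im[170:345,130:390],None,fx=3,fy=3,interpolation=cv2.INTER_CUBIC))
E
python3 pins.py k; python3 plan.py 0.6481 0.132 0.12 12.3 
```

```text
pin [0.6481 0.1318] L 91 W 21 yaw 12.2 px 278.0 205.0
  -x end..+x end counts [12 17 16 18 18 21 21 20 22 19 22 20 21 20 20 17 18 16  7]
pin [0.4378 0.1654] L 79 W 16 yaw -81.2 px 259.0 299.0
  -x end..+x end counts [ 0  6 19 17 19 17 18 19 16 19 15 12 10  6  9 14 15  5  0]
t 26.38 p [0.4923 0.2433 0.1742] yaw -169.37 q7 73.4 w 0.0393 F [-0.4 -0.8 -1.2]
  row [-0.2654 -0.2761  0.1081] turn 2.9721 or -3.028
```

View pics/k_s1.png

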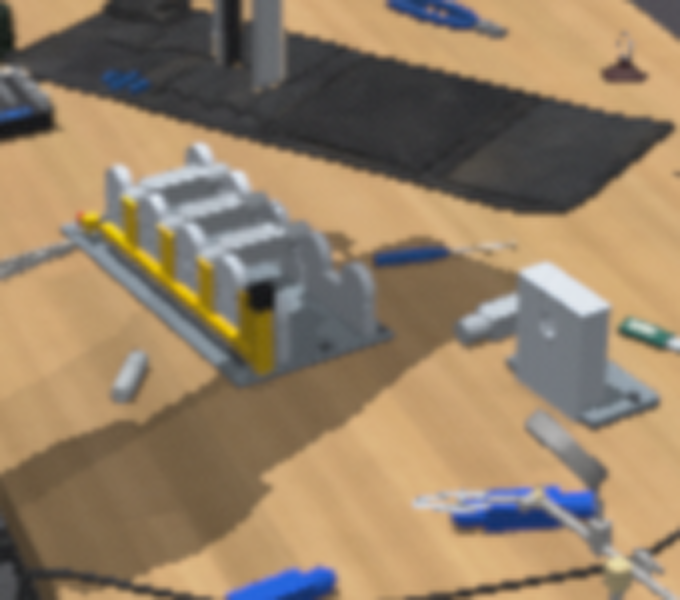

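View pics/k_t1.png

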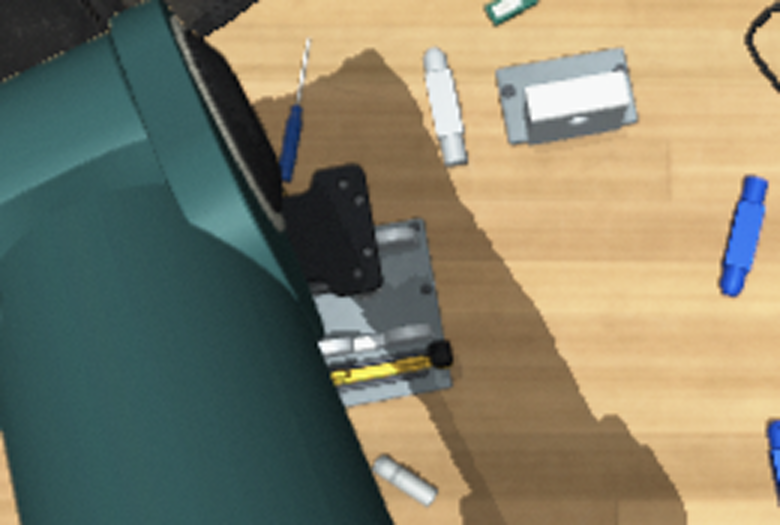

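{"method": "send_rows", "body": {
  "targets": [
    [[-0.04,-0.04,0],0.15],
    [[-0.08,-0.08,0],0.3],
    [[-0.13,-0.14,0],0.45],
    [[-0.18,-0.19,0],0.6],
    [[-0.22,-0.23,0],0.75],
    [[-0.265,-0.276,0],0.9],
    [[-0.265,-0.276,0],1]
  ],
  "fingers": 0.39
}}

```text
clock: 27.25
ee_pos: [0.6494, 0.13, 0.1736]
ee_rot: [[-0.646, 0.764, -0.002], [0.764, 0.646, -0.002], [-0.001, -0.003, -1.0]]
wrist_force: [0.1, 0.3, -0.5]
gripper_width: 0.0367
```

{"method": "send_rows", "body": {
  "targets": [
    [[0,0,0],0.16],
    [[0,0,0],0.33],
    [[0,0,0],0.5],
    [[0,0,0],0.66],
    [[0,0,0],0.82],
    [[0,0,0],1],
    [[0,0,0],1]
  ]
}}

```text
clock: 28.12
ee_pos: [0.6481, 0.1324, 0.1741]
ee_rot: [[0.331, 0.944, -0.002], [0.944, -0.331, -0.001], [-0.002, -0.001, -1.0]]
wrist_force: [-0.3, 0.4, -0.0]
gripper_width: 0.0368
```

{"method": "send_rows", "body": {
  "targets": [
    [[0,0,0],0.16],
    [[0,0,0],0.33],
    [[0,0,0],0.5],
    [[0,0,0],0.66],
    [[0,0,0],0.82],
    [[0,0,0],0.97],
    [[0,0,0],0.97],
    [[0,0,0],0.97],
    [[0,0,0],0.97]
  ]
}}

```text
clock: 29.25
ee_pos: [0.6486, 0.1322, 0.1754]
ee_rot: [[0.976, 0.218, -0.0], [0.218, -0.976, 0.0], [-0.0, -0.0, -1.0]]
wrist_force: [-0.4, -0.0, -0.8]
gripper_width: 0.037
```

```bash
python3 plan.py 0.6483 0.132 0.005 12.3;  python3 - <<'E'
from h import *
grab("l")
im=cv2.imread("pics/l_side.png")
cv2.imwrite("pics/l_s1.png",cv2.resize(im[160:310,210:380],None,fx=4,fy=4,interpolation=cv2.INTER_CUBIC)[:600])
im=cv2.imread("pics/l_top.png")
cv2.imwrite("pics/l_t1.png",cv2.resize(im[170:345,130:390],None,fx=3,fy=3,interpolation=cv2.INTER_CUBIC))
E
```

```text
t 29.25 p [0.6486 0.1322 0.1754] yaw 12.6 q7 -69.2 w 0.037 F [-0.4 -0.  -0.8]
  row [-0.0006  0.0004  0.3409] turn 0.0049 or -5.995
```

View pics/l_s1.png

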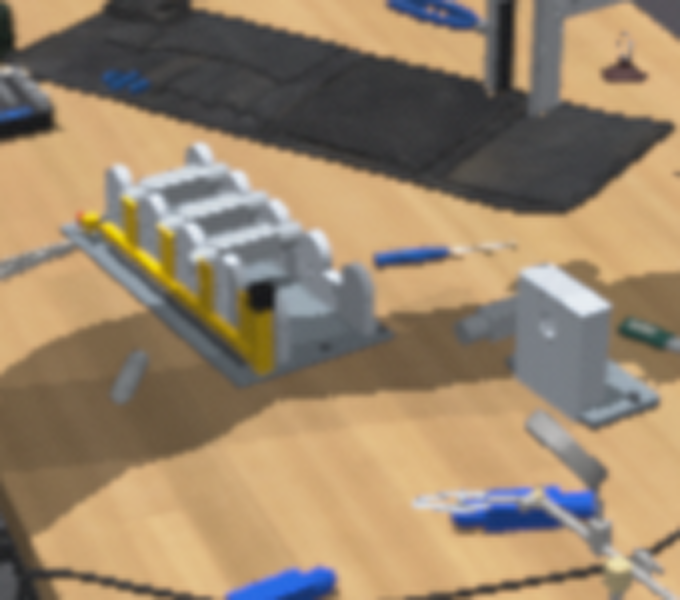

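View pics/l_t1.png

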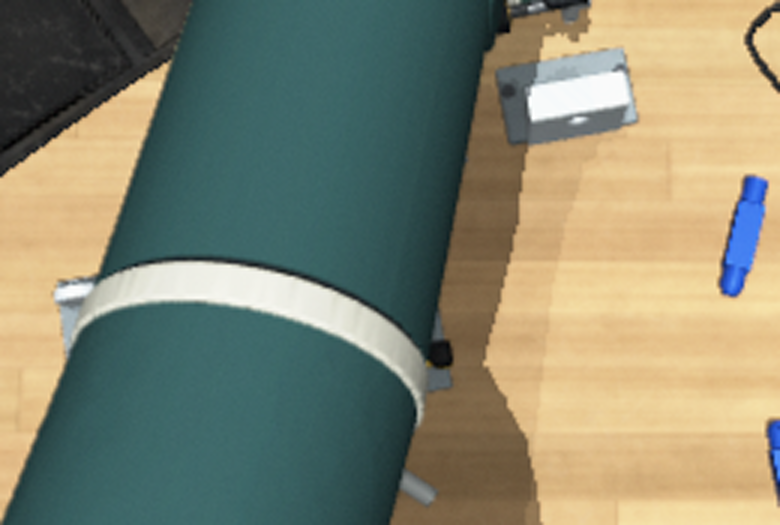

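{"method": "send_rows", "body": {
  "targets": [
    [[0,0,0.08],0],
    [[0,0,0.16],0],
    [[0,0,0.23],0],
    [[0,0,0.29],0],
    [[0,0,0.325],0],
    [[0,0,0.341],0],
    [[0,0,0.341],0],
    [[0,0,0.341],0]
  ]
}}

```text
clock: 30.35
ee_pos: [0.6491, 0.1324, 0.006]
ee_rot: [[0.977, 0.215, 0.001], [0.215, -0.977, 0.0], [0.001, 0.0, -1.0]]
wrist_force: [-0.2, 0.4, -0.3]
gripper_width: 0.0365
```

{"method": "send_rows", "body": {
  "targets": [
    [[0,0,0],0],
    [[0,0,0],0],
    [[0,0,0],0],
    [[0,0,0],0],
    [[0,0,0],0]
  ],
  "fingers": 0
}}

```text
clock: 30.98
ee_pos: [0.6488, 0.1325, 0.0054]
ee_rot: [[0.977, 0.215, 0.0], [0.215, -0.977, 0.0], [0.0, -0.0, -1.0]]
wrist_force: [-1.7, 0.4, 5.4]
gripper_width: 0.0196
```

{"method": "send_rows", "body": {
  "targets": [
    [[0,0,-0.08],0],
    [[0,0,-0.18],0],
    [[0,0,-0.28],0],
    [[0,0,-0.3],0],
    [[0,0,-0.3],0]
  ]
}}

```text
clock: 31.6
ee_pos: [0.6485, 0.1326, 0.1548]
ee_rot: [[0.977, 0.215, 0.0], [0.215, -0.977, 0.0], [0.0, -0.0, -1.0]]
wrist_force: [-0.5, -0.6, -1.5]
gripper_width: 0.0197
```

```bash
python3 plan.py 0.503 0.1883 0.154 190.65
```

```text
t 31.6 p [0.6485 0.1326 0.1548] yaw 12.44 q7 -68.6 w 0.0197 F [-0.5 -0.6 -1.5]
  row [-0.2602 -0.1715  0.0016] turn -2.9702 or 3.03
```

{"method": "send_rows", "body": {
  "targets": [
    [[-0.03,-0.02,0],-0.1],
    [[-0.06,-0.04,0],-0.2],
    [[-0.1,-0.06,0],-0.3],
    [[-0.14,-0.09,0],-0.4],
    [[-0.18,-0.12,0],-0.5],
    [[-0.22,-0.15,0],-0.6],
    [[-0.26,-0.171,0],-0.7],
    [[-0.26,-0.171,0],-0.8],
    [[-0.26,-0.171,0],-0.9],
    [[-0.26,-0.171,0],-1]
  ]
}}

```text
clock: 32.85
ee_pos: [0.5023, 0.1878, 0.1534]
ee_rot: [[0.298, 0.954, -0.002], [0.954, -0.298, -0.001], [-0.002, -0.002, -1.0]]
wrist_force: [-0.4, -1.0, -1.2]
gripper_width: 0.0192
```

{"method": "send_rows", "body": {
  "targets": [
    [[0,0,0],-0.12],
    [[0,0,0],-0.24],
    [[0,0,0],-0.36],
    [[0,0,0],-0.48],
    [[0,0,0],-0.6],
    [[0,0,0],-0.72],
    [[0,0,0],-0.84],
    [[0,0,0],-0.95],
    [[0,0,0],-1]
  ]
}}

```text
clock: 33.98
ee_pos: [0.5023, 0.1878, 0.1533]
ee_rot: [[-0.677, 0.736, -0.002], [0.736, 0.677, -0.001], [0.001, -0.003, -1.0]]
wrist_force: [0.0, -0.2, -1.2]
gripper_width: 0.0197
```

{"method": "send_rows", "body": {
  "targets": [
    [[0,0,0],-0.12],
    [[0,0,0],-0.24],
    [[0,0,0],-0.36],
    [[0,0,0],-0.48],
    [[0,0,0],-0.6],
    [[0,0,0],-0.72],
    [[0,0,0],-0.84],
    [[0,0,0],-0.97],
    [[0,0,0],-0.97],
    [[0,0,0],-0.97]
  ]
}}

```text
clock: 35.22
ee_pos: [0.5028, 0.1878, 0.1542]
ee_rot: [[-0.983, -0.181, -0.001], [-0.181, 0.983, -0.0], [0.001, -0.0, -1.0]]
wrist_force: [-0.7, 0.0, -1.6]
gripper_width: 0.0198
```

```bash
python3 plan.py 0.503 0.1883 0.035 190.65;  python3 - <<'E'
from h import *
grab("m")
im=cv2.imread("pics/m_side.png")
cv2.imwrite("pics/m_s1.png",cv2.resize(im[130:280,210:380],None,fx=4,fy=4,interpolation=cv2.INTER_CUBIC)[:600])
E
```

```text
t 35.23 p [0.5028 0.1878 0.1542] yaw -169.55 q7 81.5 w 0.0198 F [-0.7  0.  -1.6]
  row [-0.0009  0.001   0.2384] turn -0.0034 or 5.997
```

View pics/m_s1.png

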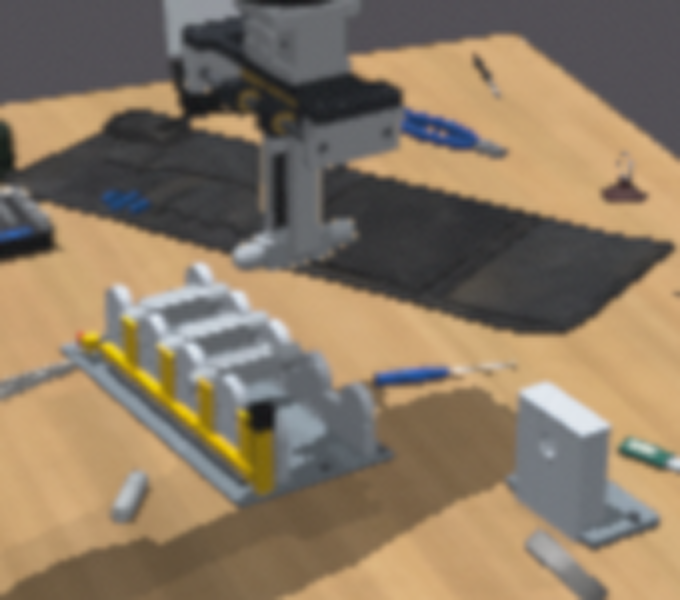

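{"method": "send_rows", "body": {
  "targets": [
    [[-0.001,0.001,0.06],-0.003],
    [[-0.001,0.001,0.12],-0.003],
    [[-0.001,0.001,0.17],-0.003],
    [[-0.001,0.001,0.2],-0.003],
    [[-0.001,0.001,0.22],-0.003],
    [[-0.001,0.001,0.23],-0.003],
    [[-0.001,0.001,0.238],-0.003],
    [[-0.001,0.001,0.238],-0.003],
    [[-0.001,0.001,0.238],-0.003]
  ]
}}

```text
clock: 36.45
ee_pos: [0.5038, 0.1886, 0.0363]
ee_rot: [[-0.982, -0.187, 0.001], [-0.187, 0.982, 0.0], [-0.001, 0.0, -1.0]]
wrist_force: [-0.3, -0.9, -1.3]
gripper_width: 0.0195
```

{"method": "send_rows", "body": {
  "targets": [
    [[0,0,0],0],
    [[0,0,0],0],
    [[0,0,0],0],
    [[0,0,0],0]
  ],
  "fingers": 0.42
}}

```text
clock: 36.95
ee_pos: [0.5037, 0.1885, 0.036]
ee_rot: [[-0.982, -0.187, 0.0], [-0.187, 0.982, -0.0], [-0.0, -0.0, -1.0]]
wrist_force: [0.0, -0.0, -0.1]
gripper_width: 0.0395
```

{"method": "send_rows", "body": {
  "targets": [
    [[0,0,-0.08],0],
    [[0,0,-0.18],0],
    [[0,0,-0.28],0],
    [[0,0,-0.28],0],
    [[0,0,-0.28],0]
  ]
}}

```text
clock: 37.58
ee_pos: [0.5033, 0.1884, 0.1754]
ee_rot: [[-0.982, -0.188, -0.0], [-0.188, 0.982, -0.0], [0.0, -0.0, -1.0]]
wrist_force: [-0.1, 0.2, -0.7]
gripper_width: 0.0396
```

```bash
python3 plan.py 0.45 -0.1 0.17 190.65
```

```text
t 37.58 p [0.5033 0.1884 0.1754] yaw -169.19 q7 81.5 w 0.0396 F [-0.1  0.2 -0.7]
  row [ 0.2129 -0.5467  0.011 ] turn 0.0027 or -5.997
```

{"method": "send_rows", "body": {
  "targets": [
    [[0.03,-0.08,0],0],
    [[0.07,-0.18,0],0],
    [[0.11,-0.28,0],0],
    [[0.15,-0.38,0],0],
    [[0.19,-0.48,0],0],
    [[0.213,-0.547,0],0],
    [[0.213,-0.547,0],0],
    [[0.213,-0.547,0],0]
  ],
  "fingers": 0
}}

```text
clock: 38.58
ee_pos: [0.45, -0.0994, 0.1752]
ee_rot: [[-0.982, -0.188, -0.001], [-0.188, 0.982, -0.0], [0.001, 0.0, -1.0]]
wrist_force: [0.7, 0.5, -0.6]
gripper_width: 0.0002
```

```bash
python3 - <<'E'
from h import *
grab("n")
im=cv2.imread("pics/n_side.png")
cv2.imwrite("pics/n_s1.png",cv2.resize(im[180:280,210:330],None,fx=6,fy=6,interpolation=cv2.INTER_CUBIC)[:600])
im=cv2.imread("pics/n_top.png")
cv2.imwrite("pics/n_t1.png",cv2.resize(im[230:335,140:300],None,fx=5,fy=5,interpolation=cv2.INTER_CUBIC))
m=(im.max(2)<45).astype(np.uint8);m[:270]=0;m[310:]=0;m[:,:265]=0;m[:,295:]=0
v,u=np.nonzero(m);print("cap px",u.mean(),v.mean(),len(u),onz("top",u.mean(),v.mean(),.074))
r=np.load("rackpose.npy");R=np.array([[np.cos(r[2]),-np.sin(r[2])],[np.sin(r[2]),np.cos(r[2])]])
print("cap in rack",R.T@(onz("top",u.mean(),v.mean(),.074)[:2]-r[:2]))
Q=deproj("top",np.load("n_top_d.npy"));q=(Q[...,:2]-r[:2])@R
for y in(-.084,-.028,.028,.084):
    for x in (-.041,0,.041):
        s=(abs(q[...,0]-x)<.004)&(abs(q[...,1]-y)<.004);print(y,x,np.median(Q[s][:,2]) if s.any() else None)
    s=(Q[...,2]>.042)&(Q[...,2]<.056)&(abs(q[...,0])<.028)&(abs(q[...,1]-y)<.02);print(" body x range",q[s][:,0].min(),q[s][:,0].max(),"y",q[s][:,1].min(),q[s][:,1].max())
E
```

```text
cap px 276.61290322580646 287.0967741935484 31 [0.45900859 0.12962814 0.074     ]
cap in rack [-0.05347972 -0.13363761]
-0.084 -0.041 0.035651411220336646
-0.084 0 0.05055240502703419
-0.084 0.041 0.048332137944162065
 body x range -0.02768092583383367 0.027827631918271267 y -0.09331362030926213 -0.07313231574555984
-0.028 -0.041 0.048532058667934364
-0.028 0 0.051073216023204054
-0.028 0.041 0.048666129951501325
 body x range -0.027800319595406586 0.027983277474718835 y -0.03631053870559146 -0.014576808532367144
0.028 -0.041 0.04553253918442566
0.028 0 0.04967098279318974
0.028 0.041 0.04843579650794763
 body x range -0.027743922786748282 0.02783340498779626 y 0.01857620121388464 0.03963488228328647
0.084 -0.041 0.04774407240775477
0.084 0 0.05015574670655541
0.084 0.041 0.04800394771193654
 body x range -0.02761213107291922 0.027496410124249908 y 0.07409678635022547 0.09512700105582034
```

View pics/n_s1.png

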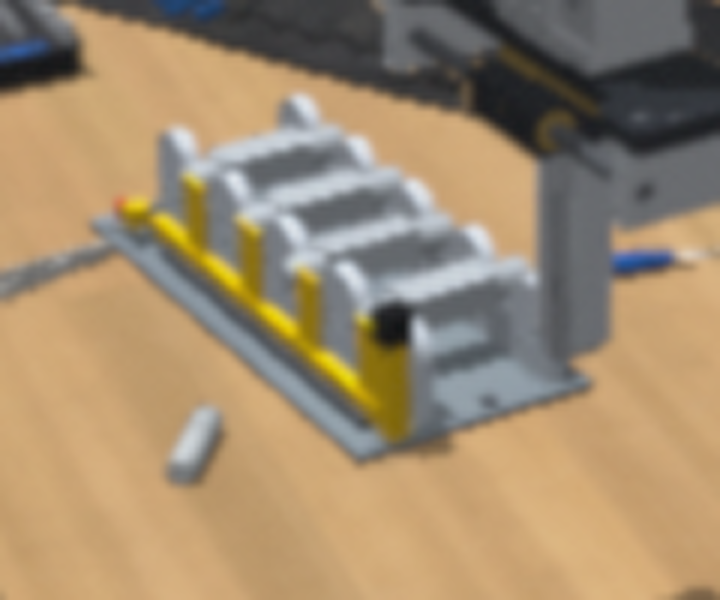

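View pics/n_t1.png

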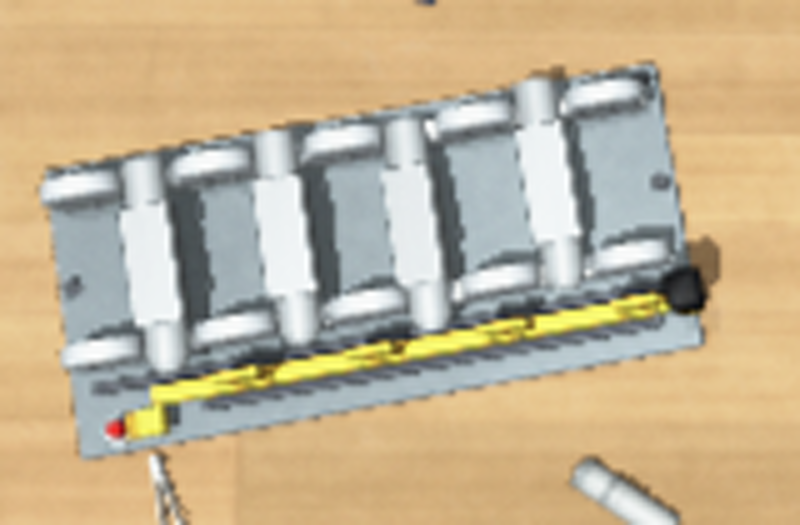

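View pics/n_top.png

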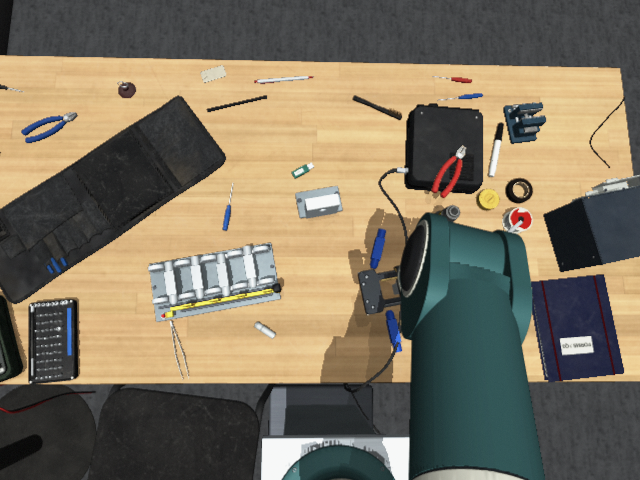

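```bash
python3 - <<'E'
from h import *
im=cv2.imread("pics/n_top.png")
r=np.load("rackpose.npy");R=np.array([[np.cos(r[2]),-np.sin(r[2])],[np.sin(r[2]),np.cos(r[2])]])
# body: flat top brightest; profile in rack x along cradle centre at z=.05
g=cv2.cvtColor(im,cv2.COLOR_BGR2GRAY)
outs=[]
for y in(-.084,-.028,.028,.084):
    row=[]
    for x in np.arange(-.06,.061,.002):
        best=[]
        for dy in(-.003,0,.003):
            w=r[:2]+R@np.array([x,y+dy]);u,v=project("top",np.r_[w,.05])[0]
            best.append(cv2.getRectSubPix(g,(1,1),(u,v))[0,0])
        row.append(int(np.mean(best)))
    print(y,list(zip((np.arange(-60,61,2)).tolist(),row)))
cv2.imwrite("pics/n_z.png",cv2.resize(im[240:310,160:265],None,fx=7.5,fy=7.5,interpolation=cv2.INTER_LANCZOS4))
E
```

```text
-0.084 [(-60, 156), (-58, 219), (-56, 231), (-54, 223), (-52, 152), (-50, 103), (-48, 114), (-46, 139), (-44, 178), (-42, 191), (-40, 218), (-38, 227), (-36, 232), (-34, 233), (-32, 234), (-30, 233), (-28, 233), (-26, 230), (-24, 225), (-22, 228), (-20, 243), (-18, 244), (-16, 244), (-14, 244), (-12, 244), (-10, 244), (-8, 244), (-6, 243), (-4, 243), (-2, 243), (0, 243), (2, 243), (4, 243), (6, 243), (8, 243), (10, 242), (12, 242), (14, 242), (16, 242), (18, 241), (20, 242), (22, 241), (24, 241), (26, 236), (28, 212), (30, 221), (32, 223), (34, 223), (36, 223), (38, 223), (40, 223), (42, 222), (44, 222), (46, 210), (48, 169), (50, 158), (52, 183), (54, 187), (56, 188), (58, 190), (60, 191)]
-0.028 [(-60, 152), (-58, 220), (-56, 230), (-54, 217), (-52, 150), (-50, 149), (-48, 203), (-46, 218), (-44, 226), (-42, 228), (-40, 228), (-38, 228), (-36, 229), (-34, 228), (-32, 225), (-30, 216), (-28, 233), (-26, 237), (-24, 237), (-22, 236), (-20, 236), (-18, 236), (-16, 236), (-14, 236), (-12, 236), (-10, 236), (-8, 235), (-6, 235), (-4, 235), (-2, 234), (0, 234), (2, 234), (4, 234), (6, 23
[... 995 characters left out ...]
)]
0.084 [(-60, 151), (-58, 215), (-56, 230), (-54, 222), (-52, 146), (-50, 97), (-48, 128), (-46, 181), (-44, 217), (-42, 227), (-40, 231), (-38, 232), (-36, 232), (-34, 231), (-32, 231), (-30, 228), (-28, 218), (-26, 212), (-24, 241), (-22, 242), (-20, 242), (-18, 242), (-16, 241), (-14, 241), (-12, 240), (-10, 240), (-8, 240), (-6, 239), (-4, 239), (-2, 239), (0, 239), (2, 239), (4, 238), (6, 238), (8, 238), (10, 238), (12, 237), (14, 238), (16, 237), (18, 237), (20, 236), (22, 234), (24, 217), (26, 224), (28, 226), (30, 226), (32, 225), (34, 225), (36, 226), (38, 225), (40, 223), (42, 209), (44, 153), (46, 144), (48, 185), (50, 194), (52, 193), (54, 191), (56, 191), (58, 192), (60, 191)]
```

View pics/n_z.png

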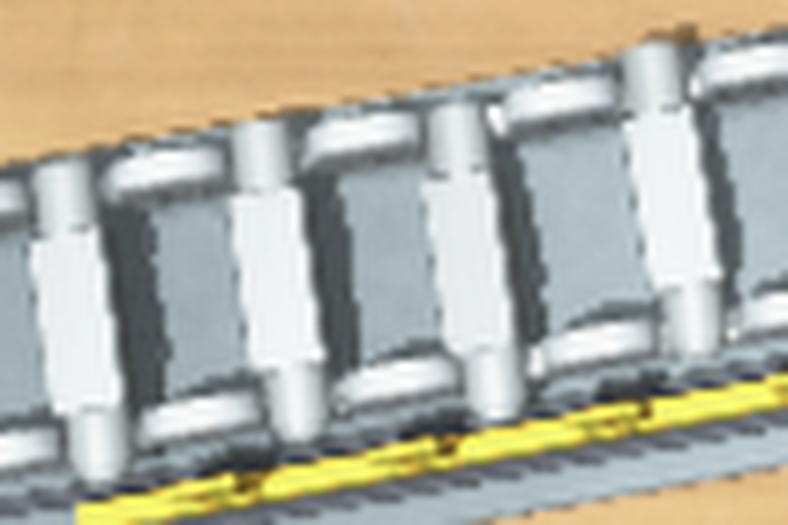

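```bash
python3 - <<'E'
from h import *
im=cv2.imread("pics/n_top.png")
a=im[268:308,168:258]
cv2.imwrite("pics/n_z2.png",cv2.resize(a,None,fx=8.8,fy=8.8,interpolation=cv2.INTER_NEAREST))
im=cv2.imread("pics/n_side.png")
a=im[195:250,225:305]
cv2.imwrite("pics/n_z3.png",cv2.resize(a,None,fx=10,fy=10,interpolation=cv2.INTER_CUBIC))
E
```

```text
(no output)
```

View pics/n_z2.png

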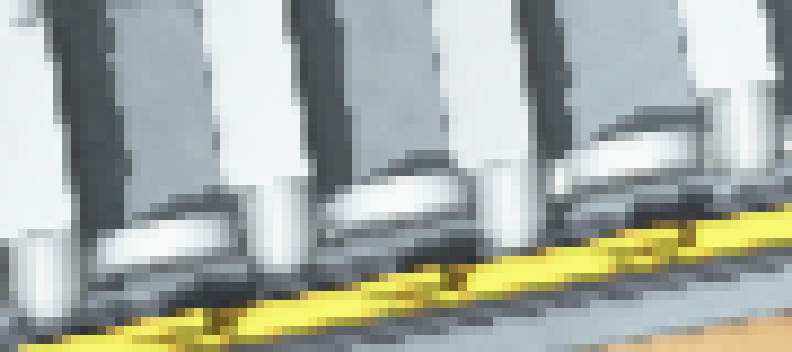

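View pics/n_z3.png

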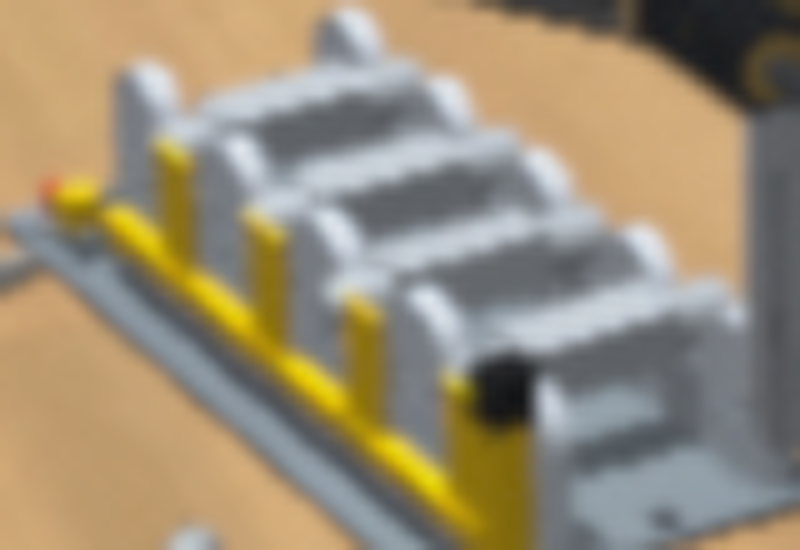

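```bash
python3 plan.py 0.4926 0.2433 0.154 190.65 0.4926 0.2433 0.036 190.65
```

```text
t 38.67 p [ 0.4503 -0.0991  0.1755] yaw -169.1 q7 114.4 w 0.0004 F [ 0.3 -0.6  0.6]
  row [-0.2126  0.6564  0.0429] turn 0.0041 or -5.996
  row [-0.2128  0.6563  0.2789] turn 0.0041 or -5.996
```

{"method": "send_rows", "body": {
  "targets": [
    [[-0.03,0.1,0],0],
    [[-0.06,0.2,0],0],
    [[-0.1,0.3,0],0],
    [[-0.13,0.4,0],0],
    [[-0.16,0.5,0],0],
    [[-0.19,0.6,0],0],
    [[-0.213,0.656,0.04],0.004],
    [[-0.213,0.656,0.04],0.004],
    [[-0.213,0.656,0.04],0.004],
    [[-0.213,0.656,0.04],0.004]
  ],
  "fingers": 0.42
}}

```text
clock: 39.92
ee_pos: [0.4935, 0.2414, 0.1564]
ee_rot: [[-0.983, -0.182, 0.001], [-0.182, 0.983, 0.0], [-0.001, 0.0, -1.0]]
wrist_force: [-0.4, -0.2, 0.8]
gripper_width: 0.0392
```

```bash
python3 plan.py 0.4926 0.2433 0.036 190.65
```

```text
t 39.92 p [0.4935 0.2414 0.1564] yaw -169.49 q7 75.5 w 0.0392 F [-0.4 -0.2  0.8]
  row [0.0012 0.0042 0.2408] turn -0.0023 or 5.998
```

{"method": "send_rows", "body": {
  "targets": [
    [[0.001,0.001,0.06],0],
    [[0.001,0.001,0.12],0],
    [[0.001,0.001,0.17],0],
    [[0.001,0.001,0.21],0],
    [[0.001,0.001,0.23],0],
    [[0.001,0.001,0.24],0],
    [[0.001,0.001,0.24],0],
    [[0.001,0.001,0.24],0]
  ]
}}

```text
clock: 40.92
ee_pos: [0.4932, 0.2425, 0.0366]
ee_rot: [[-0.983, -0.183, 0.001], [-0.183, 0.983, 0.0], [-0.001, 0.0, -1.0]]
wrist_force: [0.1, 0.1, 0.4]
gripper_width: 0.0397
```

{"method": "send_rows", "body": {
  "targets": [
    [[0,0,0],0],
    [[0,0,0],0],
    [[0,0,0],0],
    [[0,0,0],0],
    [[0,0,0],0]
  ],
  "fingers": 0,
  "grip_force": 20
}}

```text
clock: 41.55
ee_pos: [0.4929, 0.2425, 0.0361]
ee_rot: [[-0.983, -0.183, 0.0], [-0.183, 0.983, 0.0], [-0.0, 0.0, -1.0]]
wrist_force: [-0.4, 0.4, 4.2]
gripper_width: 0.0197
```

{"method": "send_rows", "body": {
  "targets": [
    [[-0.004,0,0],0],
    [[-0.008,0,0],0],
    [[-0.011,0,0],0],
    [[-0.011,0,0],0],
    [[-0.011,0,0],0],
    [[-0.011,0,0],0]
  ]
}}

```text
clock: 42.3
ee_pos: [0.4978, 0.2434, 0.036]
ee_rot: [[-0.983, -0.183, -0.001], [-0.183, 0.983, -0.0], [0.001, -0.0, -1.0]]
wrist_force: [-3.9, -1.7, 9.3]
gripper_width: 0.0196
```

{"method": "send_rows", "body": {
  "targets": [
    [[0,0,0],0],
    [[0,0,0],0],
    [[0,0,0],0],
    [[0,0,0],0]
  ],
  "fingers": 0.42
}}

```text
clock: 42.8
ee_pos: [0.4982, 0.2434, 0.0359]
ee_rot: [[-0.983, -0.183, -0.0], [-0.183, 0.983, -0.0], [0.0, -0.0, -1.0]]
wrist_force: [-0.0, 0.3, 0.6]
gripper_width: 0.0393
```

{"method": "send_rows", "body": {
  "targets": [
    [[0,0,-0.08],0],
    [[0,0,-0.18],0],
    [[0,0,-0.28],0],
    [[0,0,-0.28],0],
    [[0,0,-0.28],0]
  ]
}}

```text
clock: 43.42
ee_pos: [0.4979, 0.2433, 0.1754]
ee_rot: [[-0.983, -0.184, -0.0], [-0.184, 0.983, -0.0], [0.0, -0.0, -1.0]]
wrist_force: [-0.1, 0.2, -0.5]
gripper_width: 0.0395
```

```bash
python3 plan.py 0.45 -0.02 0.17 190.65
```

```text
t 43.42 p [0.4979 0.2433 0.1754] yaw -169.43 q7 75.4 w 0.0395 F [-0.1  0.2 -0.5]
  row [ 0.1908 -0.5002  0.011 ] turn -0.0013 or 5.999
```

{"method": "send_rows", "body": {
  "targets": [
    [[0.02,-0.08,0],0],
    [[0.04,-0.16,0],0],
    [[0.07,-0.24,0],0],
    [[0.1,-0.32,0],0],
    [[0.13,-0.38,0],0],
    [[0.16,-0.44,0],0],
    [[0.19,-0.5,0],0],
    [[0.19,-0.5,0],0],
    [[0.19,-0.5,0],0],
    [[0.19,-0.5,0],0]
  ],
  "fingers": 0
}}

```text
clock: 44.68
ee_pos: [0.4507, -0.019, 0.1755]
ee_rot: [[-0.983, -0.185, -0.001], [-0.185, 0.983, -0.0], [0.001, -0.0, -1.0]]
wrist_force: [0.4, 0.4, -0.3]
gripper_width: 0.0008
```

```bash
python3 plan.py 0.464 0.0934 0.055 190.65; python3 - <<'E'
from h import *
grab("o")
im=cv2.imread("pics/o_top.png")
cv2.imwrite("pics/o_t1.png",cv2.resize(im[230:335,140:300],None,fx=5,fy=5,interpolation=cv2.INTER_CUBIC))
r=np.load("rackpose.npy");R=np.array([[np.cos(r[2]),-np.sin(r[2])],[np.sin(r[2]),np.cos(r[2])]])
Q=deproj("top",np.load("o_top_d.npy"));q=(Q[...,:2]-r[:2])@R
s=(Q[...,2]>.062)&(Q[...,2]<.09)&(q[...,0]<-.03)&(q[...,0]>-.08)&(q[...,1]<-.1)&(q[...,1]>-.16)
print("cap",s.sum(),np.median(q[s],0),q[s].min(0),q[s].max(0),np.median(Q[s],0))
E
```

```text
t 44.67 p [ 0.4507 -0.019   0.1755] yaw -169.36 q7 102.8 w 0.0008 F [ 0.4  0.4 -0.3]
  row [-0.0679  0.2159  0.241 ] turn -0.0001 or 6.0
cap 66 [-0.0540422  -0.13300501] [-0.062364   -0.14038241] [-0.04438964 -0.12481517] [0.4589415  0.13076637 0.0759652 ]
```

View pics/o_t1.png

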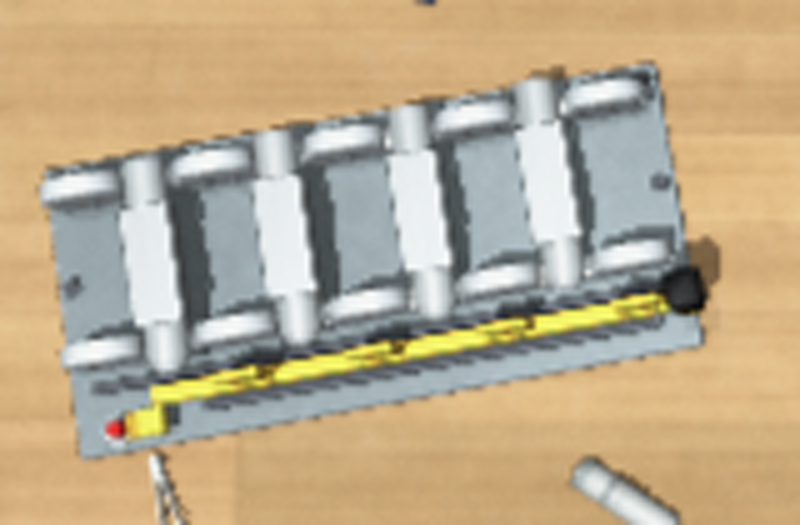

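{"method": "send_rows", "body": {
  "targets": [
    [[-0.03,0.06,0],0],
    [[-0.05,0.12,0],0],
    [[-0.07,0.18,0.02],0],
    [[-0.072,0.216,0.1],0],
    [[-0.072,0.216,0.18],0],
    [[-0.072,0.216,0.23],0],
    [[-0.072,0.216,0.241],0],
    [[-0.072,0.216,0.241],0],
    [[-0.072,0.216,0.241],0]
  ]
}}

```text
clock: 45.9
ee_pos: [0.4669, 0.0932, 0.0565]
ee_rot: [[-0.983, -0.183, 0.001], [-0.183, 0.983, 0.0], [-0.002, 0.0, -1.0]]
wrist_force: [-0.1, -0.5, -0.8]
gripper_width: 0.0006
```

```bash
cat > rk.py <<'E'
from h import *
def rk():
    r=np.load("rackpose.npy");R=np.array([[np.cos(r[2]),-np.sin(r[2])],[np.sin(r[2]),np.cos(r[2])]])
    o=manip.get_obs();print(round(o["clock"],2),"tcp in rack mm",(1000*(R.T@(o["ee_pos"][:2]-r[:2]))).round(1),"z",o["ee_pos"][2].round(4),"F",(R.T@o["wrist_force"][:2]).round(1),o["wrist_force"][2].round(1))
rk()
E
python3 rk.py; python3 - <<'E'
from h import *
grab("p")
im=cv2.imread("pics/p_side.png")
cv2.imwrite("pics/p_s1.png",cv2.resize(im[180:280,210:330],None,fx=6,fy=6,interpolation=cv2.INTER_CUBIC)[:600])
E
```

```text
45.9 tcp in rack mm [ -52.5 -170.9] z 0.0565 F [-0.2 -0.5] -0.8
```

View pics/p_s1.png

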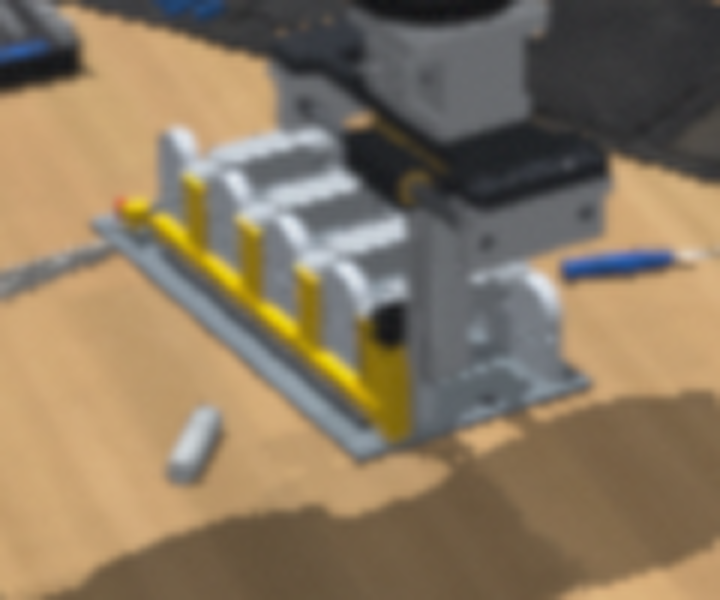

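{"method": "send_rows", "body": {
  "targets": [
    [[0.001,0.014,0],0],
    [[0.001,0.026,0],0],
    [[0.001,0.036,0],0],
    [[0.001,0.046,0],0],
    [[0.001,0.056,0],0],
    [[0.001,0.064,0],0],
    [[0.001,0.072,0],0],
    [[0.001,0.08,0],0],
    [[0.001,0.08,0],0]
  ]
}}

```text
clock: 47.12
ee_pos: [0.4583, 0.1327, 0.0554]
ee_rot: [[-0.983, -0.184, -0.0], [-0.184, 0.983, 0.0], [0.0, 0.0, -1.0]]
wrist_force: [0.4, 0.3, 0.6]
gripper_width: 0.0004
```

```bash
python3 rk.py
```

```text
47.12 tcp in rack mm [ -53.6 -130.5] z 0.0554 F [0.4 0.2] 0.6
```

```bash
python3 - <<'E'
from h import *
grab("q")
im=cv2.imread("pics/q_side.png")
cv2.imwrite("pics/q_s1.png",cv2.resize(im[180:280,210:330],None,fx=6,fy=6,interpolation=cv2.INTER_CUBIC)[:600])
im=cv2.imread("pics/q_top.png")
cv2.imwrite("pics/q_t1.png",cv2.resize(im[230:335,140:300],None,fx=5,fy=5,interpolation=cv2.INTER_CUBIC))
E
```

```text
(no output)
```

View pics/q_s1.png

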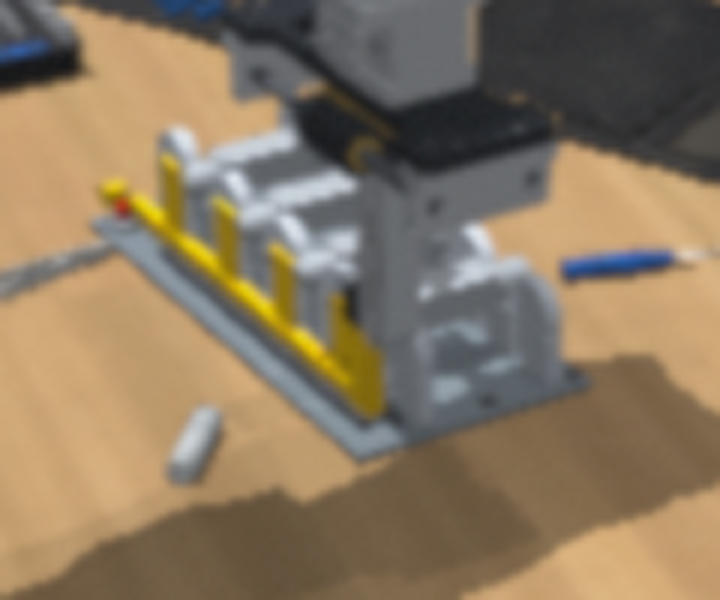

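View pics/q_t1.png

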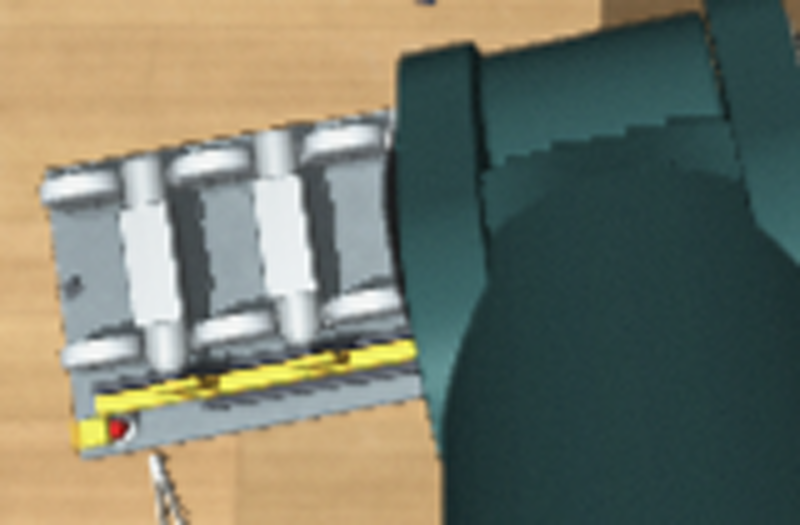

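{"method": "send_rows", "body": {
  "targets": [
    [[0,0.003,0],0],
    [[0,0.006,0],0],
    [[0,0.008,0],0],
    [[0,0.008,0],0]
  ]
}}

```text
clock: 47.72
ee_pos: [0.4577, 0.1361, 0.0555]
ee_rot: [[-0.983, -0.183, -0.0], [-0.183, 0.983, -0.0], [0.0, -0.0, -1.0]]
wrist_force: [-0.1, -1.3, -0.3]
gripper_width: 0.0003
```

```bash
python3 rk.py
```

```text
47.73 tcp in rack mm [ -53.6 -127.1] z 0.0555 F [-0.3 -1.3] -0.3
```

{"method": "send_rows", "body": {
  "targets": [
    [[0,0.003,0],0],
    [[0,0.006,0],0],
    [[0,0.006,0],0]
  ]
}}

```text
clock: 48.1
ee_pos: [0.4571, 0.1393, 0.0555]
ee_rot: [[-0.983, -0.184, -0.0], [-0.184, 0.983, 0.0], [-0.0, 0.0, -1.0]]
wrist_force: [0.1, -1.3, -0.6]
gripper_width: 0.0006
```

```bash
python3 rk.py
```

```text
48.1 tcp in rack mm [ -53.6 -123.8] z 0.0555 F [-0.2 -1.3] -0.6
```

{"method": "send_rows", "body": {
  "targets": [
    [[0,0.002,0],0],
    [[0,0.004,0],0],
    [[0,0.004,0],0]
  ]
}}

```text
clock: 48.48
ee_pos: [0.457, 0.1395, 0.0555]
ee_rot: [[-0.983, -0.182, 0.0], [-0.182, 0.983, -0.002], [0.0, -0.002, -1.0]]
wrist_force: [1.4, -12.7, 3.0]
gripper_width: 0.0003
```

```bash
python3 rk.py; python3 - <<'E'
from h import *
grab("r")
im=cv2.imread("pics/r_side.png")
cv2.imwrite("pics/r_s1.png",cv2.resize(im[180:280,210:330],None,fx=6,fy=6,interpolation=cv2.INTER_CUBIC)[:600])
im=cv2.imread("pics/r_top.png")
cv2.imwrite("pics/r_t1.png",cv2.resize(im[230:335,140:300],None,fx=5,fy=5,interpolation=cv2.INTER_CUBIC))
E
```

```text
48.48 tcp in rack mm [ -53.6 -123.5] z 0.0555 F [ -1.  -12.7] 3.0
```

View pics/r_s1.png

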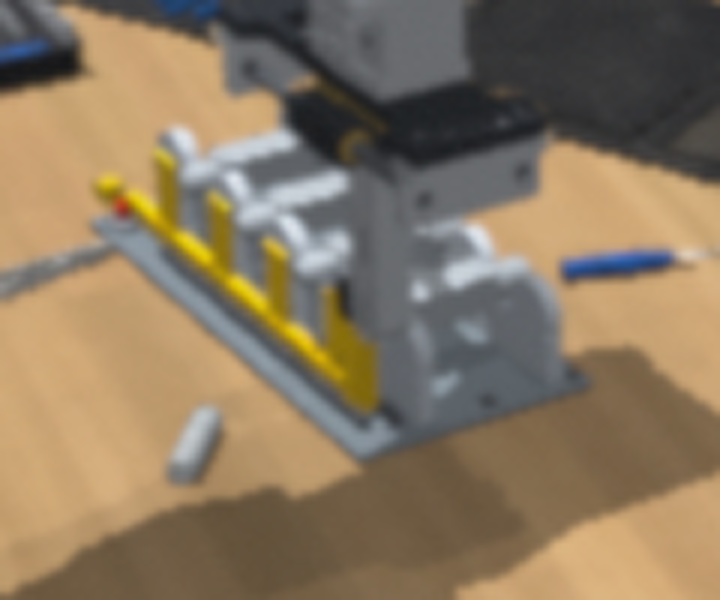

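View pics/r_t1.png

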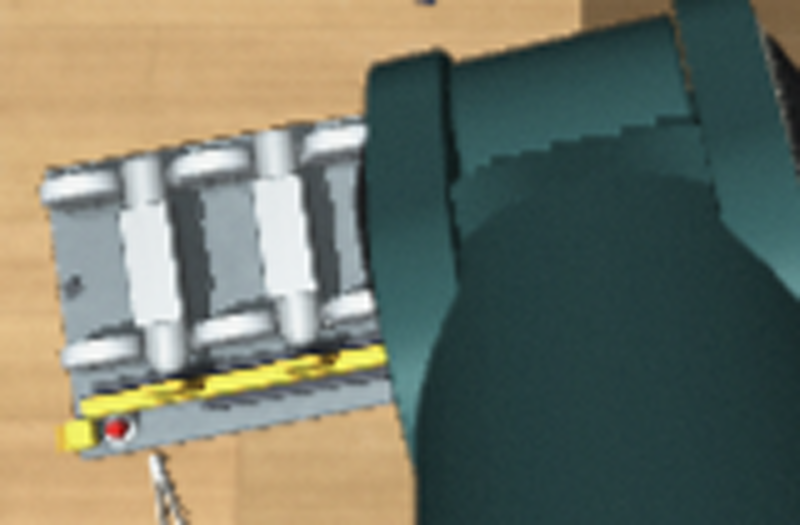

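The push hit a stop at 12.7 N, and the lug (top crop 75,435) is past the red catch (117,428). I'll back off, lift and check.

{"method": "send_rows", "body": {
  "targets": [
    [[0,-0.02,0],0],
    [[0,-0.05,0],0],
    [[0,-0.09,-0.04],0],
    [[0,-0.15,-0.12],0],
    [[0,-0.25,-0.22],0],
    [[0.02,-0.35,-0.22],0],
    [[0.05,-0.45,-0.22],0],
    [[0.05,-0.5,-0.22],0],
    [[0.05,-0.5,-0.22],0],
    [[0.05,-0.5,-0.22],0]
  ]
}}

```text
clock: 49.82
ee_pos: [0.4779, -0.1088, 0.1654]
ee_rot: [[-0.983, -0.184, -0.0], [-0.184, 0.983, 0.0], [0.0, 0.0, -1.0]]
wrist_force: [-0.9, -1.0, -0.3]
gripper_width: 0.0002
```

```bash
python3 - <<'E'
from h import *
grab("s")
im=cv2.imread("pics/s_side.png")
cv2.imwrite("pics/s_s1.png",cv2.resize(im[180:280,210:330],None,fx=6,fy=6,interpolation=cv2.INTER_CUBIC)[:600])
im=cv2.imread("pics/s_top.png")
cv2.imwrite("pics/s_t1.png",cv2.resize(im[230:335,140:300],None,fx=5,fy=5,interpolation=cv2.INTER_CUBIC))
r=np.load("rackpose.npy");R=np.array([[np.cos(r[2]),-np.sin(r[2])],[np.sin(r[2]),np.cos(r[2])]])
for t in "os":
    Q=deproj("top",np.load(f"{t}_top_d.npy"));q=(Q[...,:2]-r[:2])@R
    s=(Q[...,2]>.062)&(Q[...,2]<.09)&(q[...,0]<-.03)&(q[...,0]>-.08)&(q[...,1]<-.07)&(q[...,1]>-.16)
    print("cap",s.sum(),np.median(q[s],0))
    print("pin tops z",[np.median(Q[(abs(q[...,0])<.01)&(abs(q[...,1]-y)<.005)][:,2]).round(4) for y in(-.084,-.028,.028,.084)])
    s=(abs(q[...,0]+.066)<.003)&(abs(q[...,1]-.116)<.003);print("catch z",Q[s][:,2].round(4))
print(manip.get_obs()["clock"],manip.get_obs()["wrist_force"])
E
```

```text
cap 66 [-0.0540422  -0.13300501]
pin tops z [np.float64(0.0505), np.float64(0.0502), np.float64(0.0506), np.float64(0.0499)]
catch z [0.0216 0.024  0.0205 0.0223 0.0217 0.0242 0.0187 0.0174 0.0171 0.013
 0.0111]
cap 68 [-0.05398197 -0.10272028]
pin tops z [np.float64(0.0508), np.float64(0.0505), np.float64(0.0501), np.float64(0.0504)]
catch z [0.0206 0.0254 0.0231 0.0105 0.0224 0.0207 0.0201 0.0182 0.0143 0.0104]
49.925 [0.07080526 0.43576212 0.40841874]
```

View pics/s_s1.png

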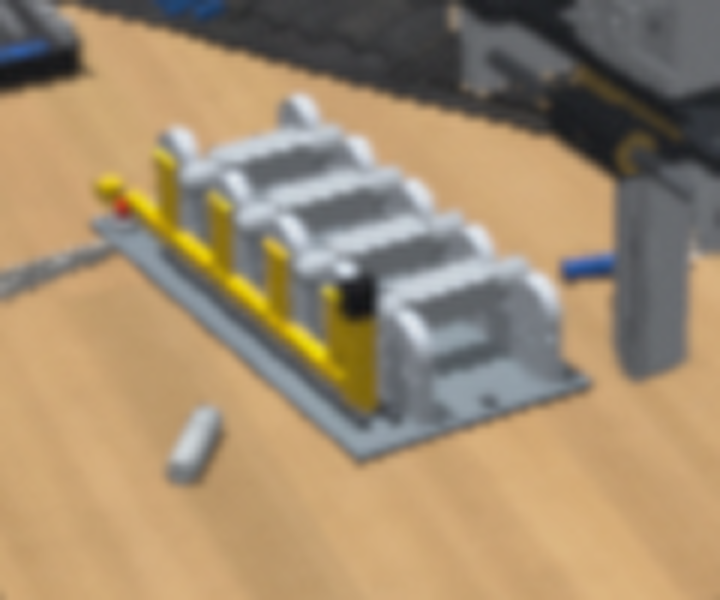

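View pics/s_t1.png

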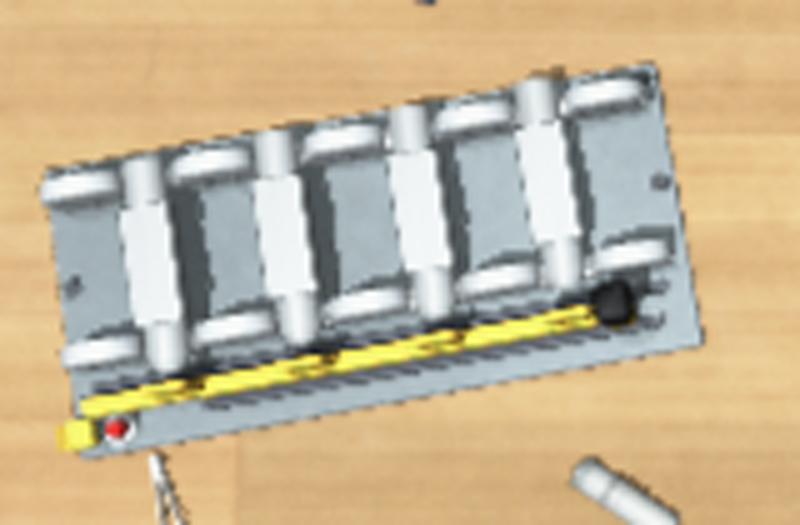

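View pics/s_top.png

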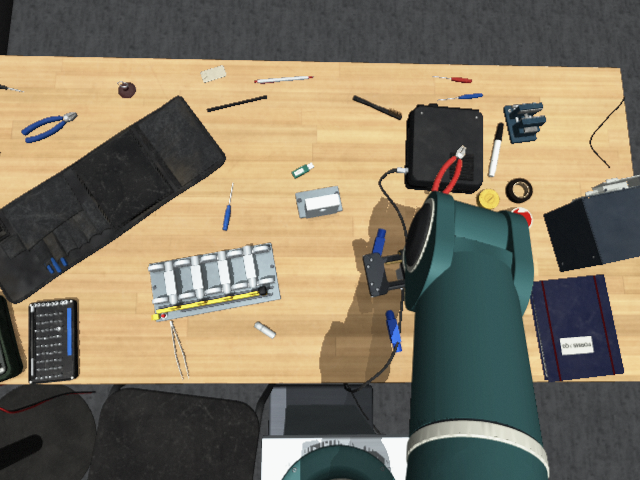

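```bash
python3 -c "
from bench import manip
print(manip.job_done()); print(manip.get_obs()['clock'])"
```

```text
the job is handed in; nothing more can be done
None
the job is handed in; nothing more can be done
```

All four loose pins are in the rack, one to a cradle with the chamfered end towards the gate. The gate is shut, and I handed the job in at about 50 s.

**Loading:** I read the chamfered ends from the top camera, where they were clear on every pin, so I did not use the gauge bore. Two pins went in as they lay and two were turned end for end. I re-gripped the cradle 2 pin once, because it lay about 5–6 mm off centre along its axis, and slid it back towards the middle.

**Last checks:**
- **Seating:** all four pin tops measured 50–51 mm high, so the pins are seated. Before that slide, the other three measured within about 3 mm of centre. I checked the slid pin by eye only.
- **Chamfers:** the gate-side ends showed the same cone-shaped shading in the last picture before the slide.
- **Gate:** I pushed until it stopped hard at 12.7 N. The handle had moved 30 mm from where it started, which would be past the 31.5 mm mark if the gate began about 6 mm open.
- **Catch:** it is visible behind the lug with a gap of about 5 mm. The depth reading there was too coarse to tell whether it is up, so I rely on the pictures for that.
- **Bystanders:** the memory stick, screwdriver and battery look unmoved, and the gripper was clear of everything.

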